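Load the deburring machine with sawn tube pieces

TASK

Set up a deburring run: first turn the load counter's reset knob back to its zero stop; then lay every sawn square-tube piece from the bench on the machine's flat feed tray, let go of them all, and lift the tray by its bar so that they all slide into the tub together, and put the tray back down flat. Also roll the timer's knurled thumbwheel (whenever suits) until the digit 5 stands squarely in its window, and do not shift the folded steel brackets lying about.

Things in the scene. Friction and masses are not known exactly. Their poses are not given: they have to be found in the camera images.
- machine: bench-top deburring machine, grey, fixed, 250 mm (its x) by 460 mm (its y). Origin on the bench below the tray's hinge line. The feed tray lies on its -y side, the open tub on its +y side. Tub inside: x -119 to 119 mm, y 21 to 245 mm, floor 22 mm above the bench, near wall 78 (the plinth behind it 116), side walls 130, far wall 150 mm high
- tray (a joint): angle of the feed tray: 0 lying flat, grows as the bar end is lifted, stop at 1.05 rad. Pieces slide off into the tub (to the machine's +y) from about 0.6 to 0.75 rad. It sinks back slowly by itself when let go. The empty tray weighs 0.5 kg; with pieces the bar needs about 3 to 8 N
- tray_bar (a point): middle of the tray's lifting bar: a round black bar 12 mm thick, 150 mm long, parallel to the hinge (machine x), held at its ends, 258 mm from the hinge to the -y side and clear of the tray's end by 42 mm; centre 130 mm above the bench when flat, with only bench below it
- tray_hinge (a point): middle of the tray's hinge line, 118 mm above the bench; the tray turns about the machine's x axis here. Bar centre in machine axes from here, tray flat: y -258, z +12 mm. Tray inside: x -112 to 112, y -205 to +7 mm from here, upper face of its floor 5 mm above this point, lips 35 mm above this point on three sides, none on the tub side
- tub_in (a point): centre of the tub's inner floor, 22 mm above the bench
- wheel (a joint): angle of the timer's thumbwheel in rad: digit k stands in the middle of the window at k x 0.628 (5 at 3.142), from 0 to 5.65. It grows as the top of the wheel is rolled towards the timer's -x side (front). Stiff (about 0.06 N m), stays where it is left
- wheel_axis (a point): centre of the knurled aluminium thumbwheel: radius 60 mm, 20 mm thick, upright, turning about the timer's y axis; this point is 65 mm above the bench. The timer's grey box (130 x 140 mm) is 60 mm high, so the wheel stands out 65 mm above it. x, y are the timer's axes and do not turn with the wheel. 52 mm free on the wheel's +y side before the window hood; on its other side nothing stands higher than the box
- window (a point): middle of the digit window on top of the timer's black hood, 119 mm high, 80 mm to the +y side of the wheel; the drum behind it turns with the wheel. The digits read upright as seen from the front (-x side)
- knob (a joint): angle of the load counter's reset knob: 0 at its zero stop, grows turning clockwise seen from above (so it is reset by turning counter-clockwise), up to 4.6 rad. Friction about 0.06 N m, stays where it is left
- knob_grip (a point): on the axis of the reset knob, 87 mm above the bench, at the height to grip; x runs along the knob's bar grip (57 mm long, 14 mm thick, 32 mm high, its top 94 mm above the bench) and turns with it. It stands on the counter, a grey box 120 x 120 x 50 mm; pointer on the knob meets the long white mark at zero
- tube1_c (a point): a sawn piece of bare aluminium square tube, 80 mm long, 40 x 40 mm in section, 4 mm wall, 0.16 kg, starting flat on the bench; this point is its centre, x runs along its length. Two to four such pieces are present, the others are absent (None)
- tube2_c (a point): a sawn piece of bare aluminium square tube, 80 mm long, 40 x 40 mm in section, 4 mm wall, 0.16 kg, starting flat on the bench; this point is its centre, x runs along its length. Two to four such pieces are present, the others are absent (None)
- tube3_c (a point): a sawn piece of bare aluminium square tube, 80 mm long, 40 x 40 mm in section, 4 mm wall, 0.16 kg, starting flat on the bench; this point is its centre, x runs along its length. Two to four such pieces are present, the others are absent (None)
- tube4_c (a point): a sawn piece of bare aluminium square tube, 80 mm long, 40 x 40 mm in section, 4 mm wall, 0.16 kg, starting flat on the bench; this point is its centre, x runs along its length. Two to four such pieces are present, the others are absent (None)
- fold2_c (a point): a finished folded steel bracket (100 x 60 mm base, 55 mm upright flange), not part of the job, leave it alone; this point is 20 mm above its underside
There are look-alikes about, which are no part of the job. What is shaped like the part that bears tube4_c but turquoise is not meant. Leave any green look-alike of the part that bears knob alone.

How it is judged (in metres and radians):
On the way, in this order (a step that is already met when the one before it is completed fails the run):
1. the reset knob is back at its zero stop (value of joint knob below 0.1 rad), for 0.2 s.
2. every tube piece lies on the flat tray, let go (value of joint tray below 0.08 rad and x of tube1_c in the frame of machine between -0.115 and 0.115 m and y of tube1_c in the frame of machine between -0.205 and 0.005 m and z of tube1_c in the frame of machine between 0.12 and 0.2 m and contact force between the fingers and tube1 below 0.2 N and x of tube2_c in the frame of machine between -0.115 and 0.115 m and y of tube2_c in the frame of machine between -0.205 and 0.005 m and z of tube2_c in the frame of machine between 0.12 and 0.2 m and contact force between the fingers and tube2 below 0.2 N and x of tube3_c in the frame of machine between -0.115 and 0.115 m and y of tube3_c in the frame of machine between -0.205 and 0.005 m and z of tube3_c in the frame of machine between 0.12 and 0.2 m and contact force between the fingers and tube3 below 0.2 N and x of tube4_c in the frame of machine between -0.115 and 0.115 m and y of tube4_c in the frame of machine between -0.205 and 0.005 m and z of tube4_c in the frame of machine between 0.12 and 0.2 m and contact force between the fingers and tube4 below 0.2 N), for 0.3 s.
3. the tray is tipped up (value of joint tray above 0.55 rad), for 0.1 s.
At the end, for the whole second after the job is handed in: All tube pieces present lie at rest in the tub, the tray is flat again (within 0.06 rad), the knob is within 0.10 rad of its zero stop, and the thumbwheel shows 5 within 0.16 rad (a quarter of a digit) (x of tube1_c in the frame of machine between -0.12 and 0.12 m and y of tube1_c in the frame of machine between 0.015 and 0.25 m and z of tube1_c in the frame of machine between 0.02 and 0.12 m and linear speed of each of tube1, tube2, tube3, tube4 below 0.05 m/s and x of tube2_c in the frame of machine between -0.12 and 0.12 m and y of tube2_c in the frame of machine between 0.015 and 0.25 m and z of tube2_c in the frame of machine between 0.02 and 0.12 m and x of tube3_c in the frame of machine between -0.12 and 0.12 m and y of tube3_c in the frame of machine between 0.015 and 0.25 m and z of tube3_c in the frame of machine between 0.02 and 0.12 m and x of tube4_c in the frame of machine between -0.12 and 0.12 m and y of tube4_c in the frame of machine between 0.015 and 0.25 m and z of tube4_c in the frame of machine between 0.02 and 0.12 m and value of joint tray below 0.06 rad and value of joint knob below 0.1 rad and value of joint wheel between 2.982 and 3.302 rad and velocity of joint wheel below 0.05 rad/s); the robot touches nothing.
It fails at once if a folded bracket was shifted by more than 40 mm (distance of fold2_c from where it was at the start of the episode above 0.04 m).
Of tube1, tube2, tube3, tube4 only 2 to 4 are there at a start; the rules pass over those that are not, and their reading is None.
At some moment in a run one of tube1, tube2, tube3, tube4 may be knocked a few centimetres aside while the robot is not near it.
Once in a run the grip may slacken for a moment while it holds something.
It also fails if it takes over 210 s, if anything falls off the work surface, if the arm or the gripper's body presses on something with over 40 N, if the wrist force passes 120 N, or if a joint passes its speed limit or range.

ROBOT

A 6-joint arm with a two-finger parallel gripper is mounted at the origin on the work surface. World frame = base frame: x ahead of the robot, y to its left, z up, the work surface at z = 0. Lengths are in m, angles in degrees, forces in N, time in s.
With the tool pointing down it reaches from about 0.375 to 0.9 m from the base axis. Payload 3.1 kg.
Tool frame: the origin (TCP) lies at the very end of the fingers, on their centre line; the grasp point (between the pads) lies 19 mm behind it; z points along the fingers, y is the direction in which the jaws open and shut (so a half turn about z gives the same grasp; the last joint's range is limited). The gripper opens to 87 mm and grips with 3 to 60 N. Pads are 19 mm wide; open, the fingers measure 117 mm over their backs; the gripper's body (75 mm by 190 mm) begins 51 mm behind the grasp point.
Start: joints at [-82.191, 30.224, 82.088, -0, 67.689, -10.227], TCP at [0.194, -0.594, 0.201] pointing down, gripper open.
Joint ranges: [-176.69, 176.69], [-43.24, 126.21], [12.49, 139.97], [-82, 262], [0, 151.66], [-163.58, 163.58]. Speed limits (degrees/s): [159.86, 159.86, 180, 180, 180, 180].

INTERFACE

Orientations are given as a 3x3 rotation matrix whose columns are the frame's x, y, z axes.
In Python, from rig import read_state, capture, hand_in gives the robot as it stands. The module is installed in compiled form; this text tells all that it offers.
- The arm moves only by the tool send_rows, never from a script. Its argument "moves" is one flat list of numbers, 7 for each row, row after row: the turn, a rotation vector about the world's x, y, z in degrees, then the shift along the world's x, y, z in cm, then the gripper's target within -1 to 1 (fully open at 1, half-way at 0, shut at -1). In form: [rx, ry, rz, tx, ty, tz, hand, rx, ry, rz, tx, ty, tz, hand, ...]. A call has 1 to 20 rows; each row shifts and turns the commanded pose from where the row before left it; what a row does not reach is not made up. A row lasts 1/10 s, in which the tool goes at most 50 mm and 8.59 degrees, less where a joint would pass 70% of its speed; a pose out of reach is approached as far as the arm can. A call with a gripper value outside its range is refused whole. The fingers move at their own pace and stop on an object; the grip force is fixed at half the most. Time passes only in rows, so rows that do not move let the fingers close. It gives the time, the measured TCP pose, the force and the opening at its end, in the units of the state.
- read_state(): the state, without advancing time (a new reading comes with each control period).
- capture(name): name is "side" or "top" or "wrist"; returns a dict with "pixels" (480x640x3 uint8, red, green, blue), "vertical_fov" (degrees; the focal length in pixels is half the picture's height over the tangent of half this angle, whatever the lens; pixels are square), "cx", "cy" (the principal point, pixels), "rvec" (rotation vector, rad) and "tvec" (3), from world to camera coordinates, as OpenCV has them. Camera axes: x right, y down, z forward; pixel columns grow to the right and rows downward; lengths in m; the calibration is good to about 2 mm. The wrist camera is an equidistant fisheye: a pixel r from the principal point sees the ray r / f radians off the axis. A picture is of the moment at which its call begins. There is no depth.
- hand_in(): hands the job in, once; it reports no verdict.
The state is a dict: "time_s": time; "joint_positions": joint angles; "qvel": joint speeds; "tau": joint torques, N m; "position": TCP position; "tcp_rot": TCP orientation; "force": force on the tool from outside, world axes, zero at the start; "moment": the same for the moment, N m; "opening": opening from 0.0 (shut) to 1.0 (fully open).
Only numpy, scipy, OpenCV 4.12 (cv2) and the standard library are available. Lean on these libraries where they do the work, as an engineer would, in place of code of your own. Each camera call takes 0.05 s, during which the arm holds its last target.

## Working session

There is one attempt and no reset: what is moved stays moved. The work goes in short steps, Python scripts to look and compute and a tool call to move; the robot and the scene stay as the last step left them, time stands still between calls to the robot, and variables do not carry over. Pictures are saved under pics/ and viewed, and the job is handed in when it is done.

Besides the shell and the picture viewer there is one more tool, called after "Emit:" as name(argument=value, ...) on one line, values as JSON. send_rows: Moves the arm, as the interface text tells. Its arguments: {"type":"object","properties":{"moves":{"type":"array","items":{"type":"number"}}},"required":["moves"]}

```bash
mkdir -p pics; cat > h.py <<'E'
import numpy as np, cv2
from rig import read_state, capture, hand_in
def snap(name,fn):
    d=capture(name); cv2.imwrite('pics/'+fn+'.png',d['pixels'][:,:,::-1]); np.save('pics/'+fn+'.npy',d,allow_pickle=True); return d
def load(fn): return np.load('pics/'+fn+'.npy',allow_pickle=True).item()
def ray(d,u,v):
    f=240/np.tan(np.radians(d['vertical_fov'])/2)
    R=cv2.Rodrigues(np.array(d['rvec'],float))[0]; t=np.array(d['tvec'],float).ravel()
    return -R.T@t, R, f
def pt(d,u,v,z,fish=False):
    o,R,f=ray(d,u,v); a=np.array([u-d['cx'],v-d['cy']],float)
    if fish:
        r=np.linalg.norm(a); th=r/f; k=np.r_[a/max(r,1e-9)*np.sin(th),np.cos(th)]
    else: k=np.r_[a/f,1]
    k=R.T@k
    return o+k*(z-o[2])/k[2]
def proj(d,p,fish=False):
    o,R,f=ray(d,0,0); c=R@(np.array(p)-o)
    if fish:
        r=np.hypot(c[0],c[1]); th=np.arctan2(r,c[2]); return np.array([d['cx'],d['cy']])+f*th*c[:2]/r
    return np.array([d['cx'],d['cy']])+f*c[:2]/c[2]
E
python3 - <<'E'
from h import *
for n in ('side','top','wrist'):
    d=snap(n,n+'0'); print(n,d['vertical_fov'],d['cx'],d['cy'],ray(d,0,0)[0])
print(read_state())
E
```

```text
side 43.023596543901824 330.07705421669806 234.4764744181828 [ 0.11494724 -1.42163282  1.18936241]
top 45.32303502208222 318.09344913639615 239.82966389692325 [ 0.30459226 -0.07617469  1.76014048]
wrist 65.70646984690485 316.9552680034602 240.60624152785715 [ 0.25582774 -0.57418594  0.38483723]
{'time_s': 0.15, 'joint_positions': array([-8.21912844e+01,  3.02672580e+01,  8.21392842e+01,  1.18010348e-03,
        6.76908897e+01, -1.02279922e+01]), 'qvel': array([ 0.01706991, -0.10422874, -0.15089044,  0.08130617, -0.04606966,
       -0.01818315]), 'tau': array([ 4.93446023e-04, -4.40431488e+01, -1.76842260e+01,  6.32840884e-02,
        5.52644441e-02, -1.07599292e-04]), 'position': array([ 0.19346018, -0.59367218,  0.20049215]), 'tcp_rot': array([[ 9.50860802e-01,  3.09618619e-01, -2.12163266e-04],
       [ 3.09618526e-01, -9.50859359e-01,  1.68732765e-03],
       [ 3.20690632e-04, -1.67010340e-03, -9.99998554e-01]]), 'force': array([0.2711105 , 0.68652167, 0.4889834 ]), 'moment': array([-0.02335091, -0.00123616,  0.02791507]), 'opening': 1.000674725362862}
```

View pics/top0.png

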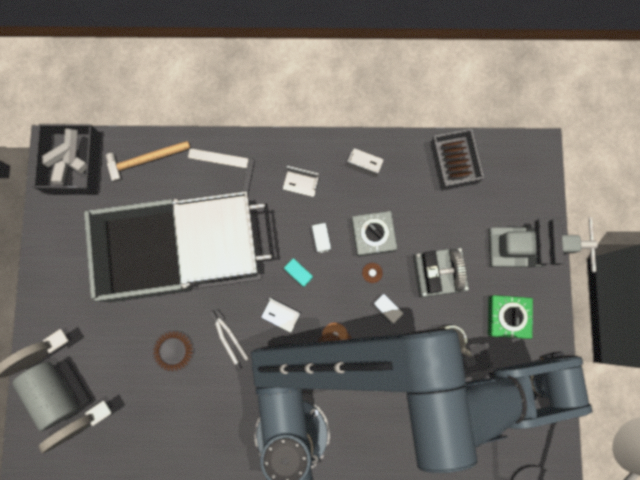

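View pics/side0.png

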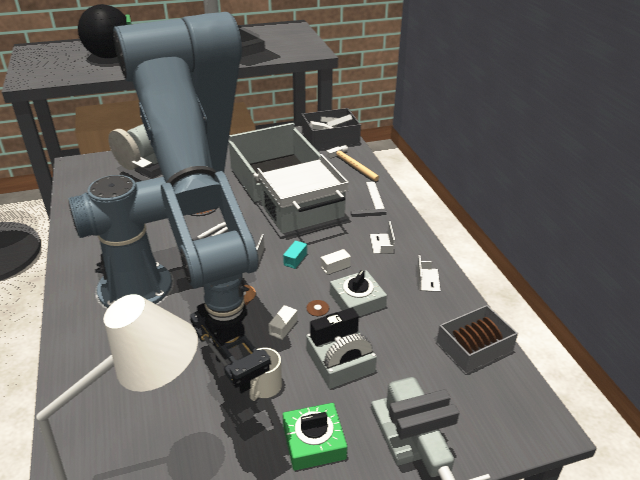

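View pics/wrist0.png

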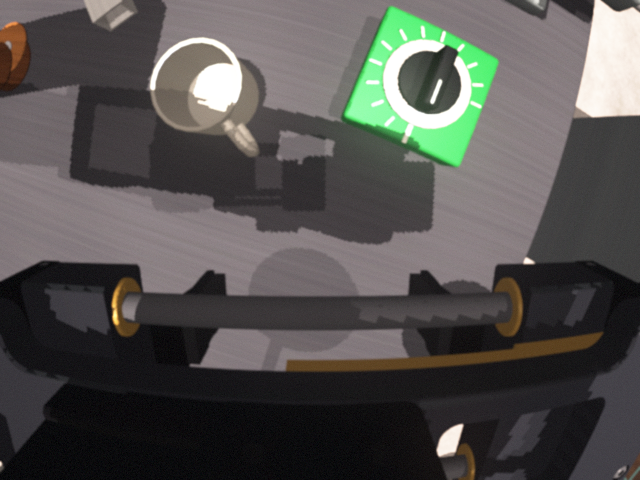

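```bash
python3 - <<'E'
from h import *
d=load('top0')
for n,u,v,z in [('knob',375,233,.09),('knobR',514,317,.09),('t1',321,237,.04),('t2',388,308,.04),('turq',299,272,.04),('br',280,315,0.0),('br2',300,183,0),('wheel',460,268,.12),('bar',266,233,.13),('trayc',217,238,.123)]: print(n,pt(d,u,v,z).round(3))
print(proj(d,[0,0,0]))
c=d['pixels'][140:350,240:560]; cv2.imwrite('pics/a.png',cv2.resize(c,(800,525),interpolation=cv2.INTER_CUBIC)[:,:,::-1])
c=load('side0')['pixels'][220:420,230:470]; cv2.imwrite('pics/b.png',cv2.resize(c,(720,600),interpolation=cv2.INTER_CUBIC)[:,:,::-1])
E
```

```text
knob [ 0.588 -0.242  0.09 ]
knobR [ 0.345 -0.64   0.09 ]
t1 [ 0.583 -0.083  0.04 ]
t2 [ 0.37  -0.283  0.04 ]
turq [ 0.476 -0.018  0.04 ]
br [0.349 0.04  0.   ]
br2 [ 0.761 -0.016  0.   ]
wheel [ 0.483 -0.482  0.12 ]
bar [0.579 0.076 0.13 ]
trayc [0.564 0.217 0.123]
[291.57356607 434.4700531 ]
```

View pics/a.png

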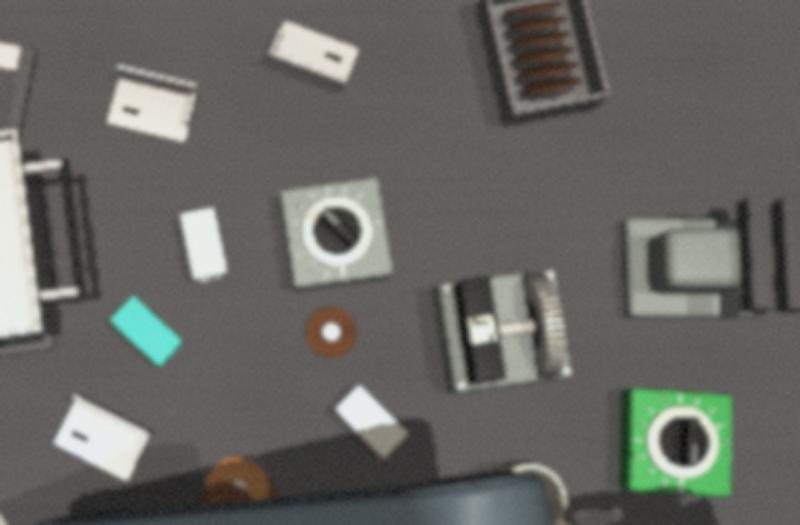

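View pics/b.png

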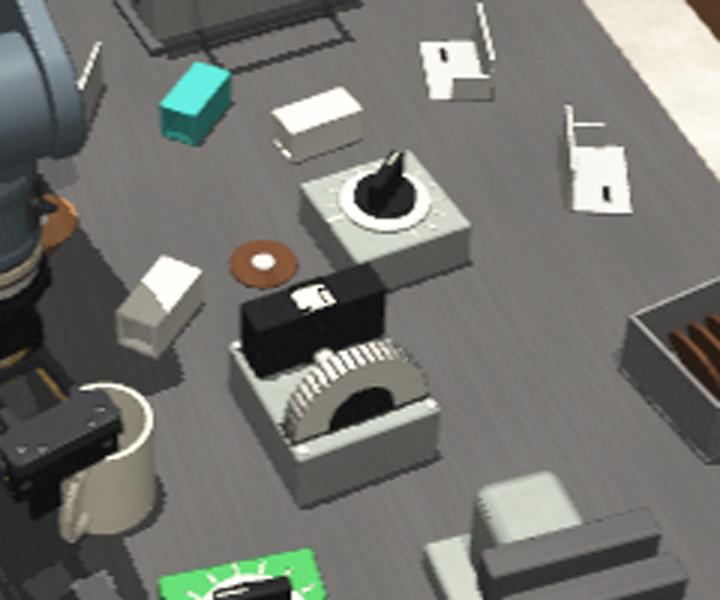

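Emit:
send_rows(moves=[0,0,0,3.2,2.9,0.8,1,0,0,0,3.2,2.9,0.8,1,0,0,0,3.2,2.9,0.8,1,0,0,0,3.2,2.9,0.8,1,0,0,0,3.2,2.9,0.8,1,0,0,0,3.2,2.9,0.8,1,0,0,0,3.2,2.9,0.8,1,0,0,0,3.2,2.9,0.8,1,0,0,0,3.2,2.9,0.8,1,0,0,0,3.2,2.9,0.8,1,0,0,0,1,2.9,0.8,1,0,0,0,0,0,0,1])

```text
time_s: 1.35
position: [0.5253, -0.2715, 0.2901]
tcp_rot: [[0.949, 0.315, 0.001], [0.315, -0.949, 0.001], [0.002, -0.0, -1.0]]
force: [0.2, -0.8, 0.2]
opening: 1.002
```

```bash
python3 - <<'E'
from h import *
for n in ('side','top','wrist'):
    d=snap(n,n+'1')
E
```

```text
(no output)
```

View pics/top1.png

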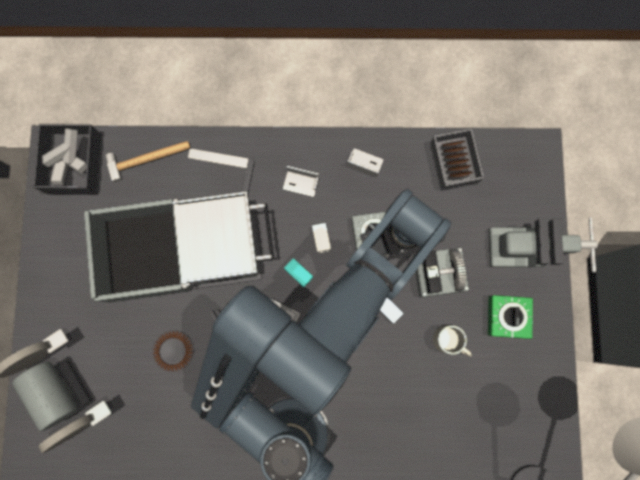

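View pics/side1.png

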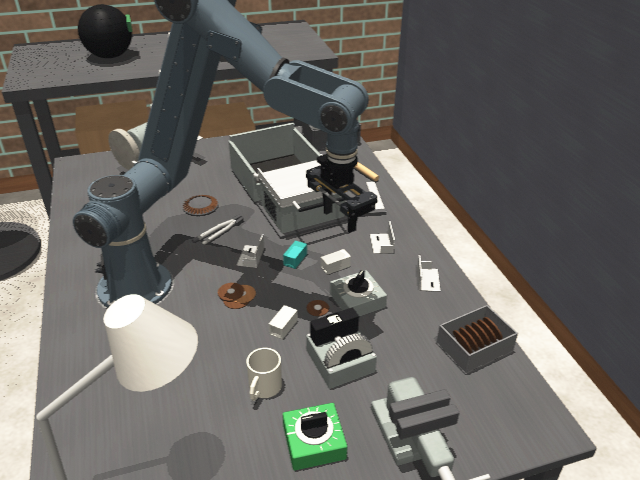

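View pics/wrist1.png

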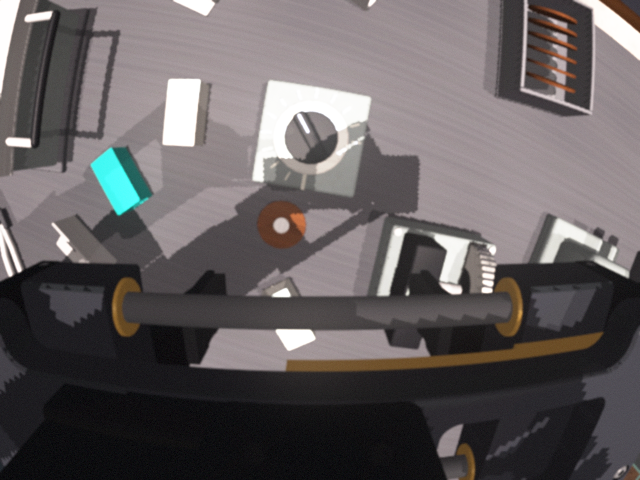

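```bash
python3 - <<'E'
from h import *
d=load('wrist1')
c=d['pixels'][70:210,240:400]; cv2.imwrite('pics/a.png',cv2.resize(c,(640,560),interpolation=cv2.INTER_CUBIC)[:,:,::-1])
c=load('side1')['pixels'][260:390,290:400]; cv2.imwrite('pics/b.png',cv2.resize(c,(507,600),interpolation=cv2.INTER_CUBIC)[:,:,::-1])
E
```

```text
(no output)
```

View pics/a.png

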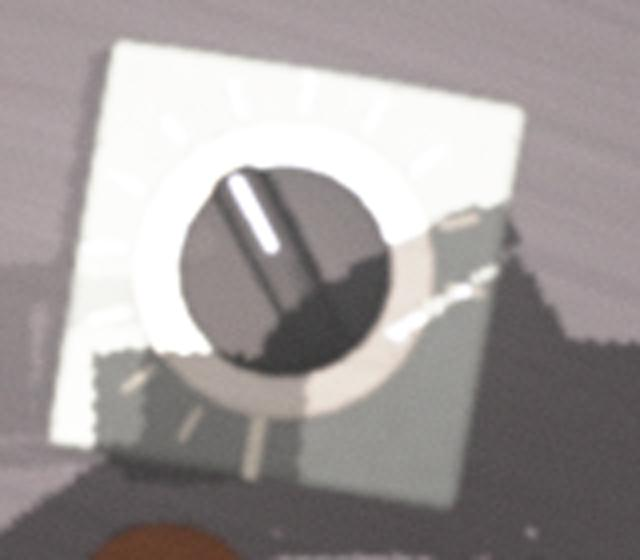

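View pics/b.png

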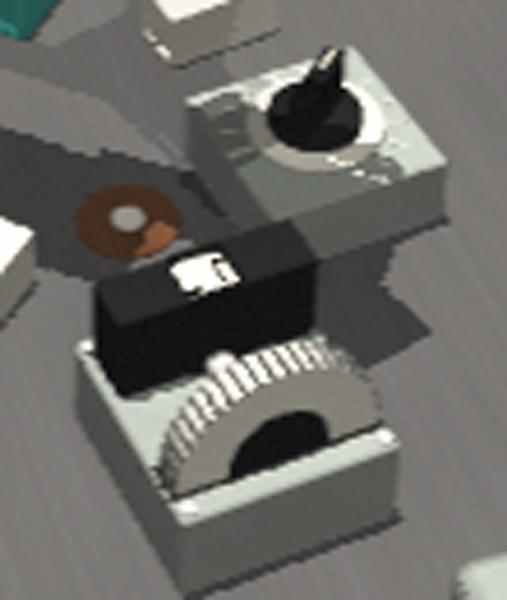

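```bash
python3 - <<'E'
from h import *
d=load('wrist1'); s=read_state(); print(s['joint_positions'].round(1), s['position'])
P=lambda x,y,z: pt(d,240+x/4,70+y/4,z,True)
C=P(285,272,.055); print('dial',C)
g=lambda a,b:np.degrees(np.arctan2(*(b-a)[1::-1]))
z0=P(255,445,.05); print('zero',g(C,z0))
a=P(275,250,.094);b=P(235,180,.094);print(a,b,'pointer',g(a,b))
print('cor',[P(*c,.05).round(4) for c in [(113,40),(525,105),(450,508),(50,443)]])
dt=load('top1'); 
E
```

```text
[-38.6  22.6  80.7  -0.   76.7  33.4] [ 0.52311679 -0.27548496  0.28885785]
dial [ 0.59578931 -0.24505206  0.055     ]
zero -171.94589157824743
[ 0.5994469  -0.24181792  0.094     ] [ 0.61347377 -0.22665944  0.094     ] pointer 47.22043554659032
cor [array([ 0.6455, -0.1776,  0.05  ]), array([ 0.6637, -0.2941,  0.05  ]), array([ 0.5465, -0.3108,  0.05  ]), array([ 0.5292, -0.1955,  0.05  ])]
```

Emit:
send_rows(moves=[0,0,7.2,1.8,0.8,-2,1,0,0,7.2,1.8,0.8,-2,1,0,0,7.2,1.8,0.8,-2,1,0,0,7.2,1.9,0.7,-2,1,0,0,0,0,0,-4,1,0,0,0,0,0,-4,1,0,0,0,0,0,0,1,0,0,0,0,0,0,1])

```text
time_s: 2.3
position: [0.5957, -0.2454, 0.1287]
tcp_rot: [[0.685, 0.728, -0.002], [0.728, -0.685, 0.001], [-0.001, -0.002, -1.0]]
force: [0.4, 0.0, 0.2]
opening: 1.002
```

```bash
python3 - <<'E'
from h import *
d=snap('wrist','w2'); s=read_state(); print(s['joint_positions'].round(1), s['position'],np.degrees(np.arctan2(s['tcp_rot'][1,0],s['tcp_rot'][0,0])))
E
```

```text
[-32.3  36.4  82.7  -0.   60.8  11. ] [ 0.59705292 -0.24597647  0.13046265] 46.74448311748208
```

View pics/w2.png

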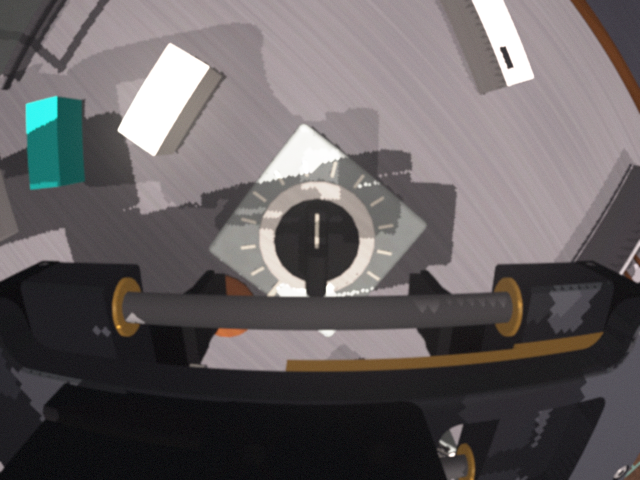

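Emit:
send_rows(moves=[0,0,0.4,0,0,-3,1,0,0,0,0,0,-3.2,0,0,0,0,0,0,0,-1,0,0,0,0,0,0,-1,0,0,0,0,0,0,-1,0,0,0,0,0,0,-1,0,0,0,0,0,0,-1])

```text
time_s: 3.05
position: [0.5975, -0.2448, 0.0689]
tcp_rot: [[0.679, 0.734, 0.002], [0.734, -0.679, -0.002], [0.001, 0.003, -1.0]]
force: [-0.3, 0.3, 0.1]
opening: 0.54
```

Emit:
send_rows(moves=[0,0,0,0,0,0,-1,0,0,0,0,0,0,-1,0,0,0,0,0,0,-1,0,0,0,0,0,0,-1,0,0,0,0,0,0,-1])

```text
time_s: 3.55
position: [0.5963, -0.244, 0.0672]
tcp_rot: [[0.679, 0.734, -0.001], [0.734, -0.679, 0.0], [-0.0, -0.001, -1.0]]
force: [0.3, -0.6, 0.9]
opening: 0.153
```

Emit:
send_rows(moves=[0,0,7.8,0,0,0,-1,0,0,7.8,0,0,0,-1,0,0,7.8,0,0,0,-1,0,0,7.8,0,0,0,-1,0,0,7.8,0,0,0,-1,0,0,7.8,0,0,0,-1,0,0,7.8,0,0,0,-1,0,0,7.8,0,0,0,-1,0,0,7.8,0,0,0,-1,0,0,7.8,0,0,0,-1,0,0,7.8,0,0,0,-1,0,0,7.8,0,0,0,-1,0,0,7.8,0,0,0,-1,0,0,7.8,0,0,0,-1,0,0,7.8,0,0,0,-1,0,0,7.8,0,0,0,-1,0,0,7.8,0,0,0,-1])

```text
time_s: 5.25
position: [0.5979, -0.2433, 0.0672]
tcp_rot: [[-1.0, -0.002, 0.003], [-0.002, 1.0, 0.001], [-0.003, 0.001, -1.0]]
force: [1.9, 2.7, -0.6]
opening: 0.156
```

```bash
python3 - <<'E'
from h import *
s=read_state(); print(s['joint_positions'].round(1), s['moment'],s['force'],s['opening'],np.degrees(np.arctan2(s['tcp_rot'][1,0],s['tcp_rot'][0,0])))
E
```

```text
[ -32.1   41.1   85.1    0.2   53.7 -122.3] [ 0.52885749 -0.65051581 -0.05205215] [ 1.89866744  2.6727188  -0.62650381] 0.15573245898033097 -179.90198747796038
```

Emit:
send_rows(moves=[0,0,5,0,0,0,-1,0,0,2,0,0,0,-1,0,0,0,0,0,0,-1])

```text
time_s: 5.55
position: [0.5978, -0.2433, 0.0672]
tcp_rot: [[-0.993, -0.118, 0.002], [-0.118, 0.993, 0.001], [-0.003, 0.001, -1.0]]
force: [3.3, 3.6, -1.8]
opening: 0.156
```

```bash
python3 - <<'E'
from h import *
s=read_state(); print(s['joint_positions'].round(1), s['moment'],s['force'],s['opening'],np.degrees(np.arctan2(s['tcp_rot'][1,0],s['tcp_rot'][0,0])))
E
```

```text
[ -32.1   41.1   85.1    0.2   53.7 -129. ] [ 0.76300337 -0.85741844  0.03007606] [ 3.34940253  3.62090473 -1.84502895] 0.15596171086857427 -173.2100015217825
```

Emit:
send_rows(moves=[0,0,1.5,0,0,0,-1,0,0,1,0,0,0,-1,0,0,0,0,0,0,-1])

```text
time_s: 5.85
position: [0.5978, -0.2432, 0.0672]
tcp_rot: [[-0.987, -0.161, 0.003], [-0.161, 0.987, 0.001], [-0.003, 0.001, -1.0]]
force: [4.9, 3.1, 0.2]
opening: 0.151
```

```bash
python3 - <<'E'
from h import *
s=read_state(); print(s['joint_positions'].round(1), s['moment'],s['force'],s['opening'],np.degrees(np.arctan2(s['tcp_rot'][1,0],s['tcp_rot'][0,0])))
E
```

```text
[ -32.1   41.1   85.1    0.2   53.7 -131.5] [ 0.76487082 -0.86232998 -0.07370131] [4.92201103 3.09723133 0.16522857] 0.15096250951882303 -170.7502123905358
```

Emit:
send_rows(moves=[0,0,0,0,0,0,1,0,0,0,0,0,0,1,0,0,0,0,0,0,1,0,0,0,0,0,0,1,0,0,0,0,0,4,1,0,0,0,0,0,4,1,0,0,0,0,0,4,1,0,0,0,0,0,0,1])

```text
time_s: 6.65
position: [0.6002, -0.2469, 0.1941]
tcp_rot: [[-0.987, -0.162, 0.011], [-0.162, 0.987, -0.008], [-0.01, -0.009, -1.0]]
force: [0.6, -0.3, 0.7]
opening: 0.799
```

```bash
python3 - <<'E'
from h import *
d=snap('wrist','w3')
snap('top','top3');snap('side','side3')
E
```

```text
(no output)
```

View pics/w3.png

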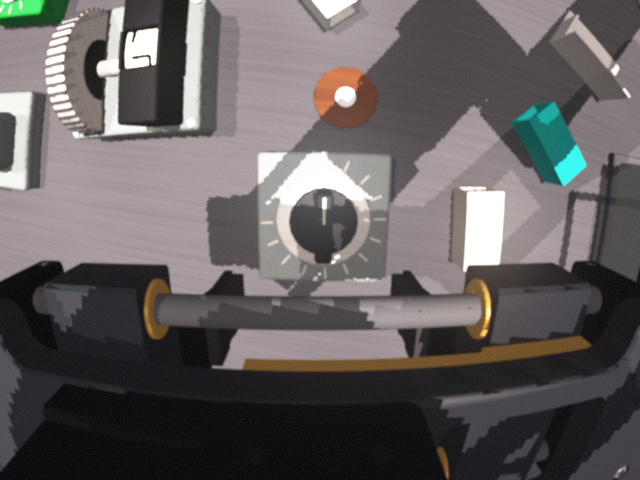

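View pics/top3.png

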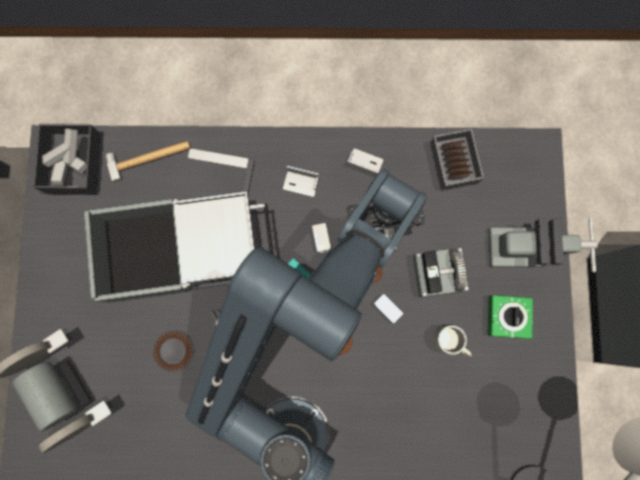

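```bash
python3 - <<'E'
from h import *
d=load('w3')['pixels']
c=cv2.resize(d[140:290,250:400],(450,450),interpolation=cv2.INTER_CUBIC)
e=cv2.resize(d[0:150,40:220][::-1,::-1],(540,450),interpolation=cv2.INTER_CUBIC)[:,-350:]
e=cv2.resize(d[0:140,90:190][::-1,::-1],(321,450),interpolation=cv2.INTER_CUBIC)
cv2.imwrite('pics/a.png',np.hstack([c,e])[:,:,::-1])
E
```

```text
(no output)
```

View pics/a.png

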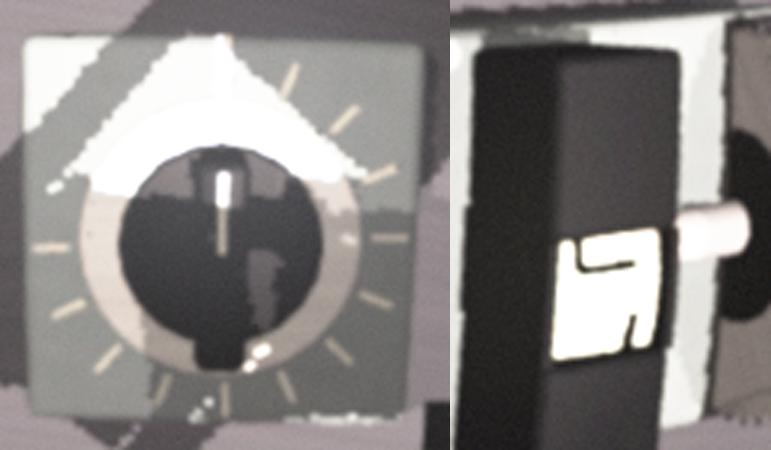

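```bash
python3 - <<'E'
from h import *
d=load('w3'); o,R,f=ray(d,0,0); print(o,R[2], f)
print(pt(d,140,47,.119,True), pt(d,318,150,.119,True))
for uv in [(75,70)]: print(pt(d,*uv,.125,True))
d=load('top1')
print('topwin',pt(d,432,271,.119), 'wheel', pt(d,460,268,.12))
d=load('side1')
print('side win',pt(d,336,319,.119))
c=load('side3')['pixels'][260:390,290:400]; cv2.imwrite('pics/b.png',cv2.resize(c,(507,600),interpolation=cv2.INTER_CUBIC)[:,:,::-1])
E
```

```text
[ 0.53277701 -0.25684552  0.37789703] [ 0.24987808  0.0313818  -0.96776863] 371.64829954431775
[ 0.47313265 -0.40367389  0.119     ] [ 0.5357708 -0.2581356  0.119    ]
[ 0.49209219 -0.45921207  0.125     ]
topwin [ 0.47350927 -0.40129931  0.119     ] wheel [ 0.48257446 -0.48155399  0.12      ]
side win [ 0.47284557 -0.40851215  0.119     ]
```

Emit:
send_rows(moves=[0,0,-8.5,-0.9,-0.8,0.1,1,0,0,-8.5,-0.9,-0.8,0.1,1,0,0,-8.5,-0.9,-0.8,0.1,1,0,0,-8.5,-0.9,-0.8,0.1,1,0,0,-8.5,-0.9,-0.8,0.1,1,0,0,-8.5,-0.9,-0.8,0.1,1,0,0,-8.5,-0.9,-0.8,0.1,1,0,0,-8.5,-0.9,-0.8,0.1,1,0,0,-8.5,-0.9,-0.8,0.1,1,0,0,-8.5,-0.9,-0.8,0.1,1,0,0,-8.5,-0.9,-0.8,0.1,1,0,0,-8.5,-0.9,-0.8,0.1,1,0,0,-8.5,-0.9,-0.8,0.1,1,0,0,-8.5,-0.9,-0.8,0.1,1,0,0,-8.5,-0.9,-0.8,0.1,1,0,0,-8.5,-0.9,-0.8,0.1,1,0,0,-8.5,-0.9,-0.8,0.1,1,0,0,-8.5,-0.9,-0.8,0.1,1,0,0,-8.5,-0.9,-0.8,0.1,1,0,0,-8.5,-0.9,-0.8,0.1,1])

```text
time_s: 8.8
position: [0.4151, -0.4033, 0.2049]
tcp_rot: [[0.946, 0.325, -0.003], [0.325, -0.946, 0.004], [-0.002, -0.005, -1.0]]
force: [-0.0, 0.5, 0.3]
opening: 0.998
```

Emit:
send_rows(moves=[0,0,-6,0,0,0,1,0,0,-6,0,0,0,1,0,0,0,0,0,0,1])

```text
time_s: 9.1
position: [0.4154, -0.4032, 0.2051]
tcp_rot: [[0.992, 0.127, -0.003], [0.127, -0.992, 0.004], [-0.002, -0.004, -1.0]]
force: [0.6, 0.8, -0.1]
opening: 1.005
```

```bash
python3 - <<'E'
from h import *
s=read_state(); print(s['joint_positions'].round(1),s['position'],np.degrees(np.arctan2(s['tcp_rot'][1,0],s['tcp_rot'][0,0])))
d=snap('wrist','w4')
E
```

```text
[-55.2  26.5  88.4  -0.   65.4  27.5] [ 0.41544317 -0.40324436  0.20506979] 7.319338007009673
```

View pics/w4.png

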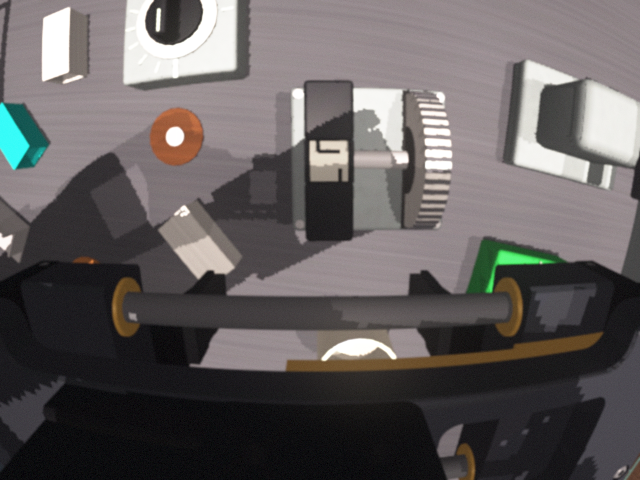

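```bash
python3 - <<'E'
from h import *
d=load('w4')['pixels']
c=cv2.resize(d[125:195,295:365],(600,600),interpolation=cv2.INTER_CUBIC)
cv2.imwrite('pics/a.png',c[:,:,::-1])
c=cv2.resize(d[70:250,280:460],(600,600),interpolation=cv2.INTER_CUBIC)
cv2.imwrite('pics/b.png',c[:,:,::-1])
E
```

```text
(no output)
```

View pics/a.png

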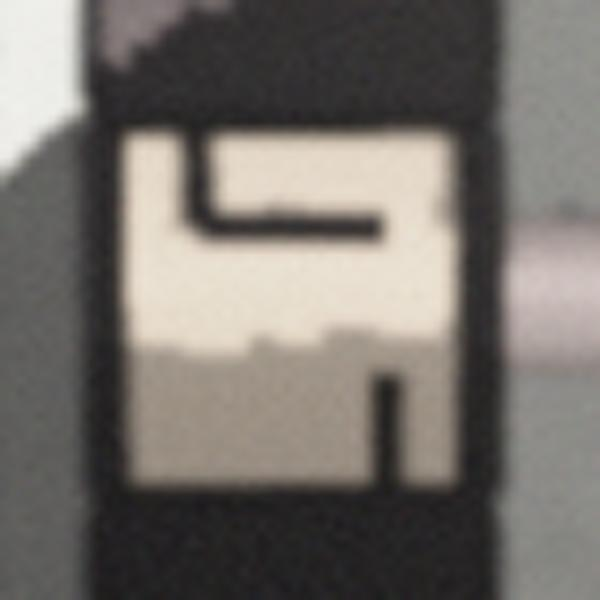

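View pics/b.png

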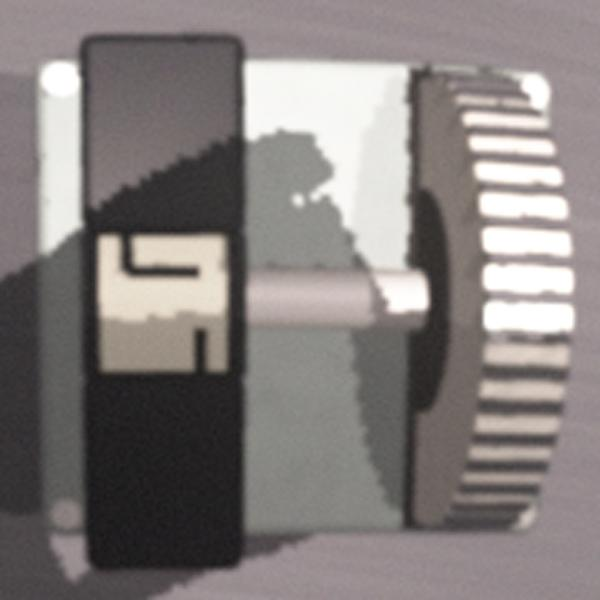

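```bash
python3 - <<'E'
from h import *
d=load('w4'); P=lambda x,y,z: pt(d,280+x*.3,70+y*.3,z,True)
for c in [(40,65),(550,75),(40,530),(535,525)]: print(P(*c,.06).round(4))
print('rimtop',P(485,300,.125).round(4),P(573,300,.125).round(4),'win',P(165,303,.119).round(4))
print('winTL..',P(98,235,.119).round(4),P(228,235,.119).round(4),P(98,373,.119).round(4),P(228,373,.119).round(4))
print('hood',P(85,37,.119).round(4),P(243,37,.119).round(4),P(88,565,.119).round(4),P(240,568,.119).round(4))
E
```

```text
[ 0.5305 -0.3667  0.06  ]
[ 0.5503 -0.5032  0.06  ]
[ 0.406  -0.3816  0.06  ]
[ 0.4254 -0.5191  0.06  ]
rimtop [ 0.4843 -0.4742  0.125 ] [ 0.4879 -0.4946  0.125 ] win [ 0.473  -0.4053  0.119 ]
winTL.. [ 0.4859 -0.3891  0.119 ] [ 0.4896 -0.4169  0.119 ] [ 0.4559 -0.3928  0.119 ] [ 0.4596 -0.421   0.119 ]
hood [ 0.529  -0.3808  0.119 ] [ 0.5336 -0.4145  0.119 ] [ 0.4128 -0.3959  0.119 ] [ 0.4164 -0.43    0.119 ]
```

Emit:
send_rows(moves=[-1.04,7.93,0,3.4,-1.8,-0.7,0,-1.04,7.93,0,3.4,-1.8,-0.7,0,-1.04,7.93,0,3.4,-1.8,-0.8,0,-1.04,7.93,0,3.5,-1.8,-0.8,0,0,0,0,0,0,0,0,0,0,0,0,0,0,0])

```text
time_s: 9.75
position: [0.5513, -0.4736, 0.1691]
tcp_rot: [[0.84, 0.132, -0.526], [0.117, -0.991, -0.062], [-0.53, -0.009, -0.848]]
force: [-0.6, -0.1, 0.7]
opening: 0.553
```

```bash
cat >> h.py <<'E'
W=np.array([.4838,-.4844,.065]); a=np.radians(7.5); XT=np.array([np.cos(a),np.sin(a),0]); YT=np.array([-np.sin(a),np.cos(a),0]); ZT=np.array([0,0,1.])
def wst():
    s=read_state(); r=s['tcp_rot']; b=-r[:,2]; p=s['position']-W
    print('j',s['joint_positions'].round(1),'pos',s['position'].round(4),'op',round(s['opening'],3),'F',s['force'].round(1),'M',s['moment'].round(2))
    print('tilt',np.degrees(np.arctan2(b@XT,b@ZT)).round(2),'side',np.degrees(b@YT).round(2),'yjaw.YT',(r[:,1]@YT).round(4),'TCP in timer xyz',(p@XT).round(4),(p@YT).round(4),p[2].round(4),'rad',np.hypot(p@XT,p[2]).round(4),'ang',np.degrees(np.arctan2(p@XT,p[2])).round(2))
E
python3 -c "
from h import *
wst()"
```

```text
j [-39.5  54.1  44.6 -23.2 103.4  41.7] pos [ 0.5513 -0.4736  0.1691] op 0.553 F [-0.6 -0.1  0.7] M [ 0.11 -0.32  0.03]
tilt 31.99 side -0.39 yjaw.YT -1.0 TCP in timer xyz 0.0683 0.0019 0.1041 rad 0.1246 ang 33.27
```

Emit:
send_rows(moves=[0,0,0,-1.3,-0.2,-1.9,0,0,0,0,-1.3,-0.2,-1.9,0,0,0,0,-1.2,-0.2,-1.9,0,0,0,0,-1.2,-0.2,-1.9,0,0,0,0,0,0,0,0,0,0,0,0,0,0,0])

```text
time_s: 10.35
position: [0.5007, -0.4843, 0.1057]
tcp_rot: [[0.847, 0.128, -0.516], [0.107, -0.992, -0.069], [-0.521, 0.003, -0.854]]
force: [-0.1, -0.2, -0.7]
opening: 0.499
```

```bash
python3 -c "
from h import *
wst()
snap('side','s5')"; python3 -c "
import cv2
c=cv2.imread('pics/s5.png')[200:420,250:450];cv2.imwrite('pics/a.png',cv2.resize(c,(545,600)))"
```

```text
j [-42.4  53.7  55.7 -23.6  91.8  44. ] pos [ 0.5007 -0.4843  0.1057] op 0.499 F [-0.1 -0.2 -0.7] M [ 0.07 -0.34 -0.04]
tilt 31.38 side 0.08 yjaw.YT -1.0 TCP in timer xyz 0.0168 -0.0021 0.0407 rad 0.0441 ang 22.4
```

View pics/a.png

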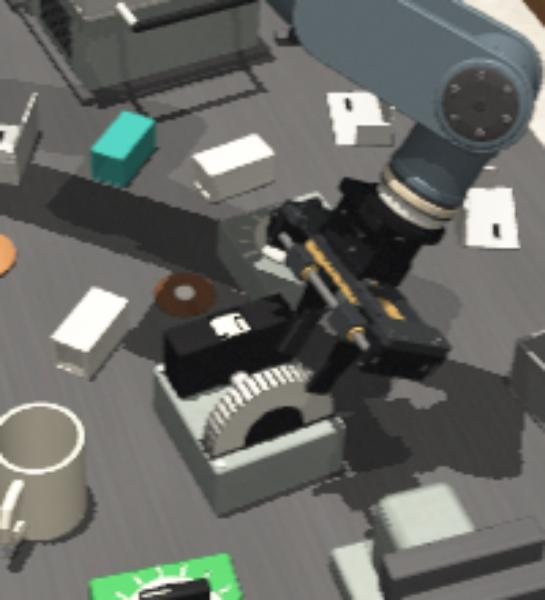

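Emit:
send_rows(moves=[0,0,0,0,0.2,-0.6,0,0,0,0,0,0,-0.6,0,0,0,0,0,0,0,0])

```text
time_s: 10.7
position: [0.5015, -0.4808, 0.0889]
tcp_rot: [[0.845, 0.13, -0.519], [0.111, -0.992, -0.067], [-0.523, -0.0, -0.852]]
force: [-0.3, -0.7, -0.3]
opening: 0.504
```

```bash
python3 -c "
from h import *
wst()"
```

```text
j [-42.2  54.7  56.2 -23.5  90.7  44.6] pos [ 0.5015 -0.4808  0.0889] op 0.504 F [-0.3 -0.7 -0.3] M [ 0.08 -0.26  0.02]
tilt 31.55 side -0.05 yjaw.YT -1.0 TCP in timer xyz 0.018 0.0012 0.0239 rad 0.0299 ang 36.97
```

Emit:
send_rows(moves=[0,0,0,0,0,0.2,-1,0,0,0,0,0,0,-1,0,0,0,0,0,0,-1,0,0,0,0,0,0,-1,0,0,0,0,0,0,-1,0,0,0,0,0,0,-1,0,0,0,0,0,0,-1])

```text
time_s: 11.4
position: [0.5015, -0.481, 0.0918]
tcp_rot: [[0.845, 0.129, -0.518], [0.11, -0.992, -0.067], [-0.523, -0.0, -0.852]]
force: [0.8, 2.5, 1.3]
opening: 0.22
```

```bash
python3 -c "
from h import *
wst()"
```

```text
j [-42.2  54.6  56.1 -23.5  90.9  44.5] pos [ 0.5015 -0.481   0.0918] op 0.22 F [0.8 2.5 1.3] M [ 0.49 -0.27 -0.22]
tilt 31.52 side -0.07 yjaw.YT -1.0 TCP in timer xyz 0.018 0.0011 0.0268 rad 0.0323 ang 33.84
```

```bash
cat >> h.py <<'E'
def arc(r,a0,step,n):
    A=np.radians(a0+step*np.arange(n+1)); P=r*(np.sin(A)[:,None]*XT+np.cos(A)[:,None]*ZT)*100
    print('rot',(step*YT).round(2)); print(np.diff(P,axis=0).round(2))
E
python3 -c "
from h import *
arc(.0323,33.84,-7,9)"
```

```text
rot [ 0.91 -6.94 -0.  ]
[[-0.34 -0.04  0.2 ]
 [-0.36 -0.05  0.16]
 [-0.38 -0.05  0.11]
 [-0.39 -0.05  0.06]
 [-0.39 -0.05  0.02]
 [-0.39 -0.05 -0.03]
 [-0.38 -0.05 -0.08]
 [-0.37 -0.05 -0.13]
 [-0.35 -0.05 -0.17]]
```

Emit:
send_rows(moves=[0.91,-6.94,0,-0.34,-0.04,0.2,-1,0.91,-6.94,0,-0.36,-0.05,0.16,-1,0.91,-6.94,0,-0.38,-0.05,0.11,-1,0.91,-6.94,0,-0.39,-0.05,0.06,-1,0.91,-6.94,0,-0.39,-0.05,0.02,-1])

```text
time_s: 11.9
position: [0.484, -0.4834, 0.0964]
tcp_rot: [[0.99, 0.128, 0.067], [0.128, -0.992, 0.008], [0.068, 0.001, -0.998]]
force: [6.1, 3.1, -16.6]
opening: 0.221
```

```bash
python3 -c "
from h import *
wst()"
```

```text
j [-56.   40.6  80.1   4.1  57.6  24.5] pos [ 0.484  -0.4834  0.0964] op 0.221 F [  6.1   3.1 -16.6] M [ 0.39 -1.04  0.1 ]
tilt -3.89 side 0.05 yjaw.YT -1.0 TCP in timer xyz 0.0004 0.0009 0.0314 rad 0.0314 ang 0.67
```

Emit:
send_rows(moves=[0.91,-6.94,0,-0.39,-0.05,-0.1,-1,0.91,-6.94,0,-0.38,-0.05,-0.1,-1,0.91,-6.94,0,-0.37,-0.05,-0.13,-1,0.91,-6.94,0,-0.35,-0.05,-0.17,-1,0,0,0,0,0,0,-1,0,0,0,0,0,0,-1])

```text
time_s: 12.5
position: [0.4667, -0.4859, 0.0909]
tcp_rot: [[0.848, 0.129, 0.514], [0.109, -0.992, 0.069], [0.519, -0.002, -0.855]]
force: [0.8, 0.9, -6.6]
opening: 0.222
```

```bash
python3 -c "
from h import *
wst()"
```

```text
j [-70.4  39.9  94.2  43.3  47.7 -18.2] pos [ 0.4667 -0.4859  0.0909] op 0.222 F [ 0.8  0.9 -6.6] M [-0.08  0.77  0.07]
tilt -31.25 side -0.07 yjaw.YT -1.0 TCP in timer xyz -0.0171 0.0008 0.0259 rad 0.0311 ang -33.45
```

Emit:
send_rows(moves=[0,0,0,0,0,0,0,0,0,0,0,0,0,0,0,0,0,0,0,0,0,0,0,0,0,0,0,0,0,0,0,-1.5,-0.2,2.6,0,0,0,0,-1.5,-0.2,2.6,0,0,0,0,-1.5,-0.2,2.6,0,0,0,0,0,0,0,0])

```text
time_s: 13.3
position: [0.4226, -0.4951, 0.1744]
tcp_rot: [[0.845, 0.127, 0.52], [0.112, -0.992, 0.06], [0.523, 0.008, -0.852]]
force: [0.3, -0.1, 0.7]
opening: 0.498
```

```bash
python3 -c "
from h import *
wst(); snap('wrist','w6'); snap('side','s6'); snap('top','t6')
d=load('s6')['pixels'][280:370,290:390];cv2.imwrite('pics/a.png',cv2.resize(d,(666,600),interpolation=cv2.INTER_CUBIC)[:,:,::-1])"
```

```text
j [-75.   31.9  93.7  38.6  56.1 -15. ] pos [ 0.4226 -0.4951  0.1744] op 0.498 F [ 0.3 -0.1  0.7] M [-0.03  0.35  0.  ]
tilt -31.53 side 0.49 yjaw.YT -1.0 TCP in timer xyz -0.062 -0.0027 0.1094 rad 0.1258 ang -29.55
```

View pics/a.png

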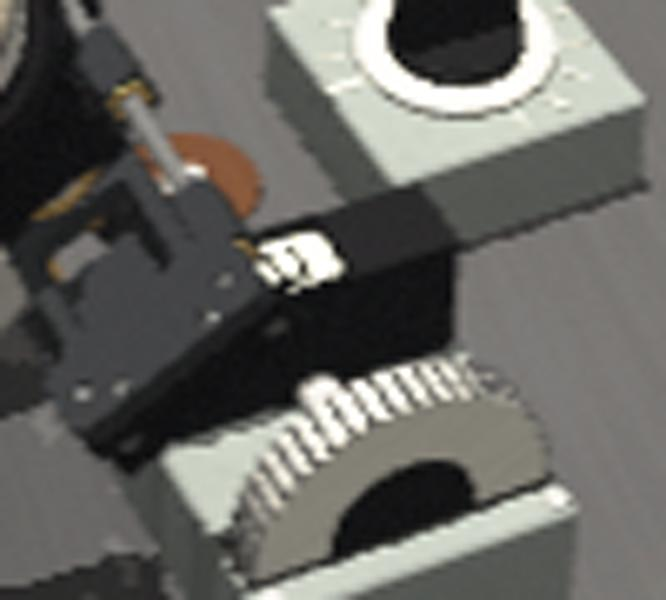

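View pics/w6.png

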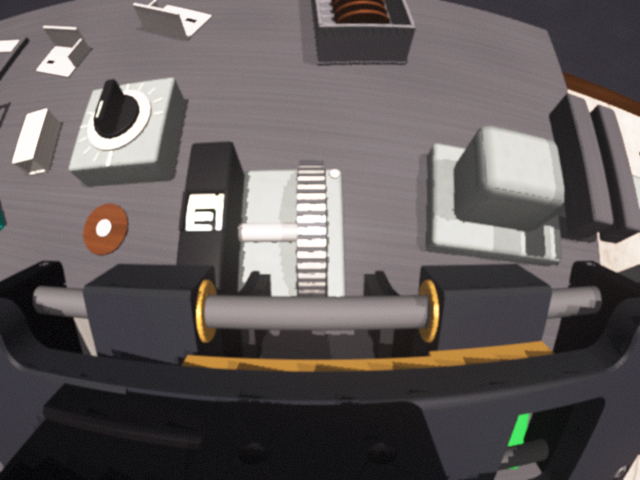

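```bash
python3 -c "
from h import *
d=load('w6')['pixels'][180:245,170:245];cv2.imwrite('pics/a.png',cv2.resize(d,(692,600),interpolation=cv2.INTER_CUBIC)[:,:,::-1])"
```

```text
(no output)
```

View pics/a.png

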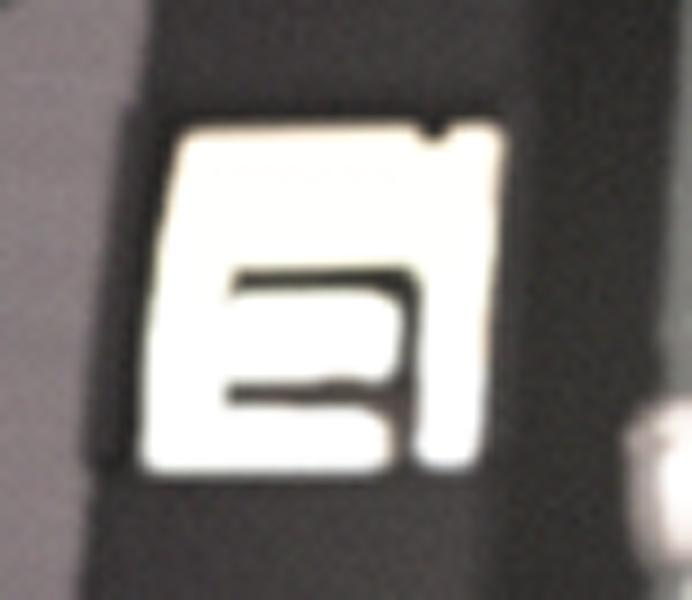

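```bash
python3 -c "
from h import *
arc(.1258,-29.55,7,9)"
```

```text
rot [-0.91  6.94  0.  ]
[[ 1.37  0.18  0.67]
 [ 1.44  0.19  0.5 ]
 [ 1.49  0.2   0.32]
 [ 1.52  0.2   0.14]
 [ 1.52  0.2  -0.05]
 [ 1.5   0.2  -0.24]
 [ 1.46  0.19 -0.42]
 [ 1.4   0.18 -0.6 ]
 [ 1.32  0.17 -0.77]]
```

Emit:
send_rows(moves=[-0.91,6.94,0,1.37,0.21,0.67,0,-0.91,6.94,0,1.44,0.22,0.5,0,-0.91,6.94,0,1.49,0.23,0.32,0,-0.91,6.94,0,1.52,0.23,0.14,0,-0.91,6.94,0,1.52,0.23,-0.05,0,-0.91,6.94,0,1.5,0.23,-0.24,0,-0.91,6.94,0,1.46,0.22,-0.42,0,-0.91,6.94,0,1.4,0.2,-0.6,0,-0.91,6.94,0,1.32,0.2,-0.77,0,0,0,0,0,0,0,0,0,0,0,0,0,0,0])

```text
time_s: 14.55
position: [0.5534, -0.4702, 0.1611]
tcp_rot: [[0.843, 0.132, -0.522], [0.114, -0.991, -0.066], [-0.526, -0.004, -0.85]]
force: [-0.3, -0.9, 0.4]
opening: 0.498
```

```bash
python3 -c "
from h import *
wst()"
```

```text
j [-39.3  54.3  45.4 -23.  102.4  42.5] pos [ 0.5534 -0.4702  0.1611] op 0.498 F [-0.3 -0.9  0.4] M [ 0.06 -0.29 -0.01]
tilt 31.76 side -0.18 yjaw.YT -1.0 TCP in timer xyz 0.0708 0.005 0.0961 rad 0.1193 ang 36.4
```

Emit:
send_rows(moves=[0,0,0,-1.31,-0.3,-1.7,0,0,0,0,-1.31,-0.3,-1.7,0,0,0,0,-1.31,-0.3,-1.7,0,0,0,0,-1.31,-0.3,-1.7,0,0,0,0,0,0,0,0,0,0,0,0,0,0,0])

```text
time_s: 15.15
position: [0.5001, -0.4853, 0.0999]
tcp_rot: [[0.847, 0.127, -0.517], [0.107, -0.992, -0.068], [-0.521, 0.003, -0.853]]
force: [-0.0, -0.5, 0.4]
opening: 0.501
```

```bash
python3 -c "
from h import *
wst()"
```

```text
j [-42.5  54.1  55.8 -23.6  91.4  44.1] pos [ 0.5001 -0.4853  0.0999] op 0.501 F [-0.  -0.5  0.4] M [ 0.02 -0.3  -0.03]
tilt 31.41 side 0.02 yjaw.YT -1.0 TCP in timer xyz 0.0161 -0.0031 0.0349 rad 0.0384 ang 24.7
```

Emit:
send_rows(moves=[0,0,0,0.1,0.25,-0.7,0,0,0,0,0,0,0,0,0,0,0,0,0,0,-1,0,0,0,0,0,0,-1,0,0,0,0,0,0,-1,0,0,0,0,0,0,-1,0,0,0,0,0,0,-1,0,0,0,0,0,0,-1])

```text
time_s: 15.95
position: [0.5019, -0.4809, 0.0908]
tcp_rot: [[0.845, 0.129, -0.518], [0.11, -0.992, -0.067], [-0.523, -0.001, -0.852]]
force: [0.6, 3.2, 1.2]
opening: 0.223
```

```bash
python3 -c "
from h import *
wst()"
```

```text
j [-42.2  54.6  56.  -23.4  90.9  44.5] pos [ 0.5019 -0.4809  0.0908] op 0.223 F [0.6 3.2 1.2] M [ 0.55 -0.3  -0.25]
tilt 31.52 side -0.09 yjaw.YT -1.0 TCP in timer xyz 0.0184 0.0011 0.0258 rad 0.0317 ang 35.43
```

Same stroke again (radius 0.0315 arc, 63°).

Emit:
send_rows(moves=[0.91,-6.94,0,-0.34,-0.04,0.18,-1,0.91,-6.94,0,-0.36,-0.05,0.14,-1,0.91,-6.94,0,-0.38,-0.05,0.09,-1,0.91,-6.94,0,-0.39,-0.05,0.04,-1,0.91,-6.94,0,-0.39,-0.05,0.0,-1,0.91,-6.94,0,-0.39,-0.05,-0.05,-1,0.91,-6.94,0,-0.38,-0.05,-0.1,-1,0.91,-6.94,0,-0.37,-0.05,-0.13,-1,0.91,-6.94,0,-0.35,-0.05,-0.17,-1,0,0,0,0,0,0,-1,0,0,0,0,0,0,-1])

```text
time_s: 17.05
position: [0.4669, -0.4859, 0.09]
tcp_rot: [[0.848, 0.129, 0.514], [0.109, -0.992, 0.069], [0.519, -0.003, -0.855]]
force: [-3.7, 2.8, -0.4]
opening: 0.223
```

```bash
python3 -c "
from h import *
wst()"
```

```text
j [-70.4  40.   94.2  43.3  47.7 -18.3] pos [ 0.4669 -0.4859  0.09  ] op 0.223 F [-3.7  2.8 -0.4] M [0.28 0.9  0.22]
tilt -31.24 side -0.09 yjaw.YT -1.0 TCP in timer xyz -0.017 0.0008 0.025 rad 0.0302 ang -34.25
```

Emit:
send_rows(moves=[0,0,0,0,0,0,0,0,0,0,0,0,0,0,0,0,0,0,0,0,0,0,0,0,0,0,0,0,0,0,0,-1.5,-0.2,2.6,0,0,0,0,-1.5,-0.2,2.6,0,0,0,0,-1.5,-0.2,2.6,0,0,0,0,0,0,0,0])

```text
time_s: 17.85
position: [0.423, -0.4953, 0.1727]
tcp_rot: [[0.845, 0.127, 0.52], [0.112, -0.992, 0.06], [0.523, 0.007, -0.852]]
force: [0.4, -0.0, 0.7]
opening: 0.499
```

```bash
python3 -c "
from h import *
wst(); snap('wrist','w7')
d=load('w7')['pixels'][180:245,170:245];cv2.imwrite('pics/a.png',cv2.resize(d,(692,600),interpolation=cv2.INTER_CUBIC)[:,:,::-1])"
```

```text
j [-75.   32.   93.7  38.7  55.9 -15.1] pos [ 0.423  -0.4953  0.1727] op 0.499 F [ 0.4 -0.   0.7] M [-0.09  0.24  0.03]
tilt -31.53 side 0.48 yjaw.YT -1.0 TCP in timer xyz -0.0617 -0.0029 0.1077 rad 0.1241 ang -29.82
```

View pics/a.png

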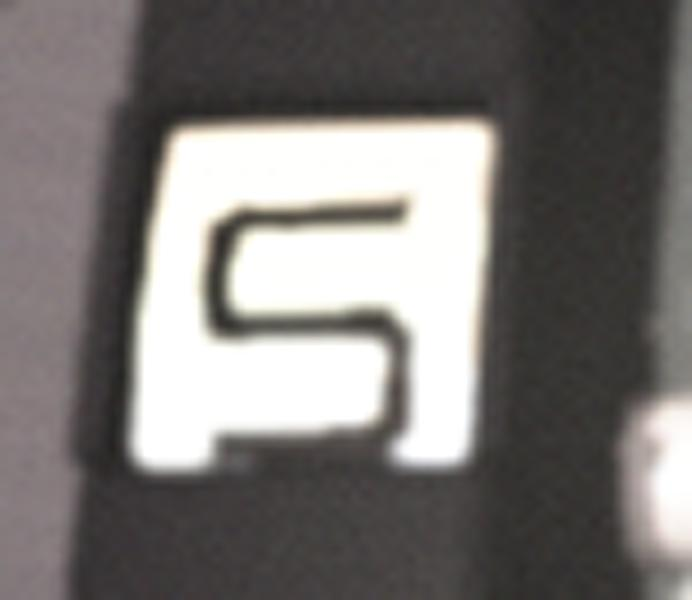

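Emit:
send_rows(moves=[-1.03,7.83,0,-0.4,2,0.8,1,-1.03,7.83,0,-0.4,2,0.8,1,-1.03,7.83,0,-0.4,2.1,0.8,1,-1.03,7.83,0,-0.4,2.1,0.8,1,0,0,0,0,0,0,1,0,0,0,0,0,0,1])

```text
time_s: 18.5
position: [0.4085, -0.4088, 0.1999]
tcp_rot: [[0.991, 0.132, -0.001], [0.132, -0.991, 0.0], [-0.001, -0.001, -1.0]]
force: [-0.2, -0.5, -0.3]
opening: 0.946
```

```bash
python3 -c "
from h import *
wst(); w=snap('wrist','w8'); o,_,_=ray(w,0,0); print(o, proj(w,[.473,-.405,.119],True))
u,v=proj(w,[.473,-.405,.119],True).astype(int)
d=w['pixels'][v-35:v+35,u-35:u+35];cv2.imwrite('pics/a.png',cv2.resize(d,(600,600),interpolation=cv2.INTER_CUBIC)[:,:,::-1])"
```

```text
j [-56.1  26.7  89.   -0.1  64.3  26.4] pos [ 0.4085 -0.4088  0.1999] op 0.946 F [-0.2 -0.5 -0.3] M [ 0.02 -0.01  0.02]
tilt 0.08 side -0.04 yjaw.YT -1.0 TCP in timer xyz -0.0648 0.0848 0.1349 rad 0.1496 ang -25.65
[ 0.47380102 -0.40083568  0.38421574] [322.77465397 150.61200948]
```

View pics/a.png

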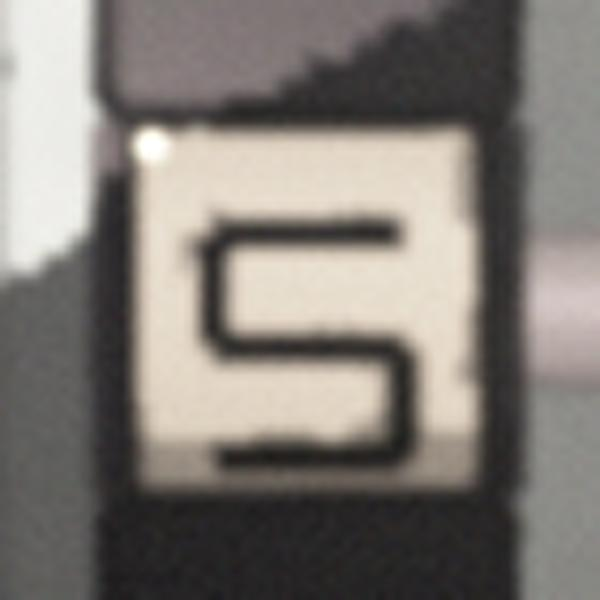

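View pics/w8.png

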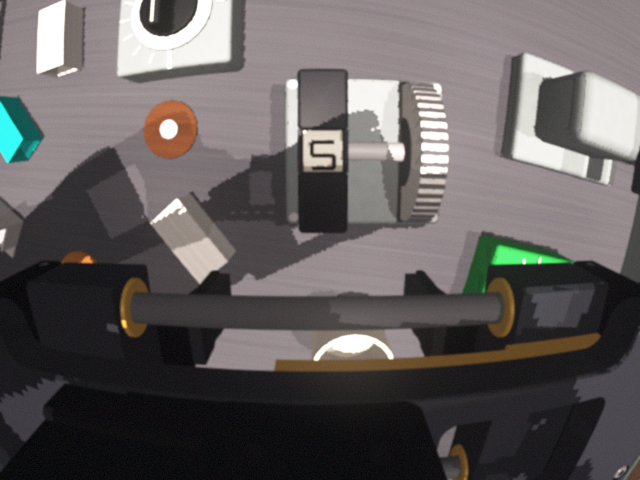

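```bash
python3 - <<'E'
from h import *
d=snap('top','t9')
def rect(d,c,fish=False,z=.04,r=30,thr=170):
    im=d['pixels']; u,v=c; sub=im[v-r:v+r,u-r:u+r].astype(int); m=(sub.min(2)>thr).astype(np.uint8)
    n,l,st,ce=cv2.connectedComponentsWithStats(m)
    k=1+np.argmax(st[1:,4]); pts=np.argwhere(l==k)[:,::-1]+[u-r,v-r]
    P=np.array([pt(d,x,y,z,fish)[:2] for x,y in pts],np.float32)
    print(st[k,4],cv2.minAreaRect(P*1000))
for n in ('top3','t9'):
  d=load(n); rect(d,(321,237)); rect(d,(389,308))
c=load('t9')['pixels'][110:350,60:460]; cv2.imwrite('pics/a.png',cv2.resize(c,(800,480),interpolation=cv2.INTER_CUBIC)[:,:,::-1])
E
```

```text
341 ((582.8753662109375, -82.3936996459961), (79.43378448486328, 40.475486755371094), 11.87416934967041)
382 ((370.36602783203125, -284.87957763671875), (81.09923553466797, 40.29962158203125), 44.944210052490234)
365 ((582.1143188476562, -83.08551788330078), (83.63225555419922, 41.65915298461914), 11.875473976135254)
18 ((401.96893310546875, -263.8257751464844), (10.165033340454102, 23.515281677246094), 16.19765281677246)
```

View pics/a.png

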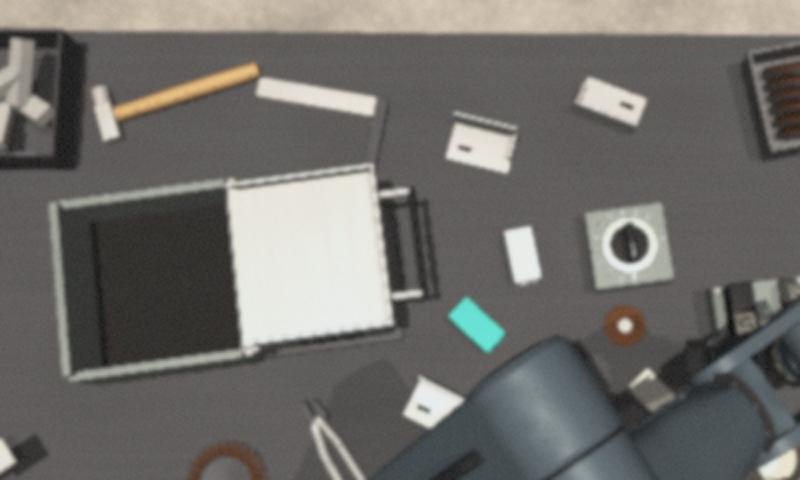

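```bash
python3 - <<'E'
from h import *
d=load('t9'); P=lambda x,y,z: pt(d,60+x/2,110+y/2,z)[:2].round(4)
print('far',P(52,203,.15),P(70,380,.15))
print('tray',P(375,165,.153),P(392,328,.153))
print('hinge',P(230,185,.13),P(248,350,.13))
# bar
print('arms',P(412,190,.13),P(425,294,.13))
E
```

```text
far [0.6344 0.5894] [0.3828 0.5469]
tray [0.6924 0.129 ] [0.4583 0.0991]
hinge [0.6668 0.3414] [0.4278 0.305 ]
arms [0.6612 0.0773] [0.5095 0.0556]
```

Emit:
send_rows(moves=[0,0,7.5,-0.8,2.5,0,1,0,0,7.5,-0.8,2.5,0,1,0,0,7.5,-0.8,2.5,0,1,0,0,7.5,-0.8,2.5,0,1,0,0,7.5,-0.7,2.4,0,1,0,0,0,0,0,0,1,0,0,0,0,0,0,1])

```text
time_s: 19.3
position: [0.3678, -0.2873, 0.2005]
tcp_rot: [[0.711, 0.703, -0.001], [0.703, -0.711, -0.002], [-0.002, 0.001, -1.0]]
force: [0.5, -0.3, 0.1]
opening: 1.002
```

```bash
cat >> h.py <<'E'
def st():
    s=read_state(); r=s['tcp_rot']; print('j',s['joint_positions'].round(1),'pos',s['position'].round(4),'a',np.degrees(np.arctan2(r[1,0],r[0,0])).round(2),'tz',r[:,2].round(3),'op',round(s['opening'],3),'F',s['force'].round(1),'M',s['moment'].round(2),'t',s['time_s'])
E
python3 -c "
from h import *
st(); w=snap('wrist','w10'); print([proj(w,[.37,-.285,z],True) for z in (0,.04)])"
```

```text
j [-5.170e+01  1.810e+01  1.042e+02 -1.000e-01  5.760e+01 -6.300e+00] pos [ 0.3678 -0.2873  0.2005] a 44.69 tz [-0.001 -0.002 -1.   ] op 1.002 F [ 0.5 -0.3  0.1] M [-0.05 -0.04  0.01] t 19.3
[array([316.66718349, 208.2573668 ]), array([316.66566502, 215.03982891])]
```

View pics/w10.png

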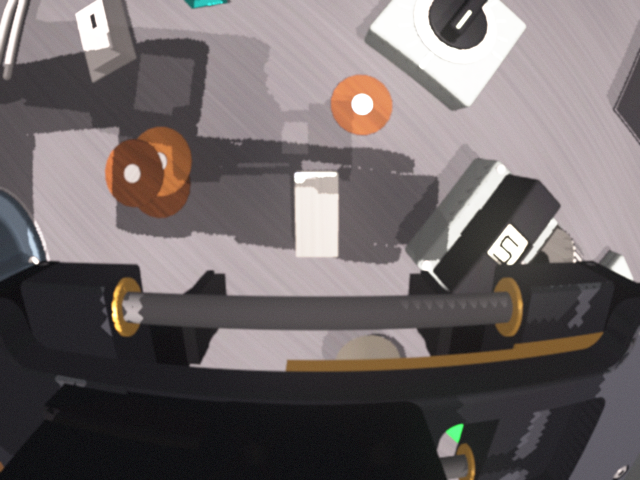

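Emit:
send_rows(moves=[0,0,0.2,0.2,0.2,-4,1,0,0,0,0,0,-4,1,0,0,0,0,0,-4,1,0,0,0,0,0,-4,1,0,0,0,0,0,-2.6,1,0,0,0,0,0,0,1,0,0,0,0,0,0,-1,0,0,0,0,0,0,-1,0,0,0,0,0,0,-1,0,0,0,0,0,0,-1,0,0,0,0,0,0,-1,0,0,0,0,0,0,-1,0,0,0,0,0,0,-1,0,0,0,0,0,0,-1])

```text
time_s: 20.75
position: [0.3703, -0.2842, 0.015]
tcp_rot: [[0.706, 0.708, -0.001], [0.708, -0.706, -0.002], [-0.002, 0.001, -1.0]]
force: [-0.1, 0.5, 3.7]
opening: 0.453
```

```bash
python3 -c "
from h import *
st()"
```

```text
j [-51.2  37.8 112.8  -0.2  29.4  -6.1] pos [ 0.3703 -0.2842  0.015 ] a 45.09 tz [-0.001 -0.002 -1.   ] op 0.453 F [-0.1  0.5  3.7] M [ 0.08 -0.01 -0.06] t 20.75
```

Emit:
send_rows(moves=[0,0,0,0,0,4,-1,0,0,0,0,0,4,-1,0,0,0,0,0,4,-1,0,0,0,0,0,4,-1,0,0,0,0,0,4,-1,0,0,0,0,0,3.5,-1])

```text
time_s: 21.35
position: [0.3699, -0.2838, 0.2514]
tcp_rot: [[0.706, 0.708, -0.001], [0.708, -0.706, -0.002], [-0.002, 0.001, -1.0]]
force: [-0.2, -0.8, -2.1]
opening: 0.447
```

Emit:
send_rows(moves=[0,0,4.1,1.1,3.84,0,-1,0,0,4.1,1.1,3.84,0,-1,0,0,4.1,1.1,3.84,0,-1,0,0,4.1,1.1,3.84,0,-1,0,0,4.1,1.1,3.84,0,-1,0,0,4.1,1.1,3.84,0,-1,0,0,4.1,1.1,3.84,0,-1,0,0,4.1,1.1,3.84,0,-1,0,0,4.1,1.1,3.84,0,-1,0,0,4.1,1.1,3.84,0,-1,0,0,4.1,1.1,3.84,0,-1,0,0,4.1,1.1,3.84,0,-1,0,0,4.1,1.1,3.84,0,-1,0,0,0,0,0,0,-1,0,0,0,0,0,0,-1])

```text
time_s: 22.85
position: [0.5122, 0.2155, 0.2487]
tcp_rot: [[-0.148, 0.989, -0.002], [0.989, 0.148, -0.003], [-0.003, -0.002, -1.0]]
force: [-0.3, 0.5, -1.1]
opening: 0.449
```

```bash
python3 -c "
from h import *
st(); w=snap('wrist','w11')"
```

```text
j [11.4 21.9 88.7 -0.2 69.6  2.9] pos [0.5122 0.2155 0.2487] a 98.49 tz [-0.002 -0.003 -1.   ] op 0.449 F [-0.3  0.5 -1.1] M [ 0.01 -0.09  0.02] t 22.85
```

View pics/w11.png

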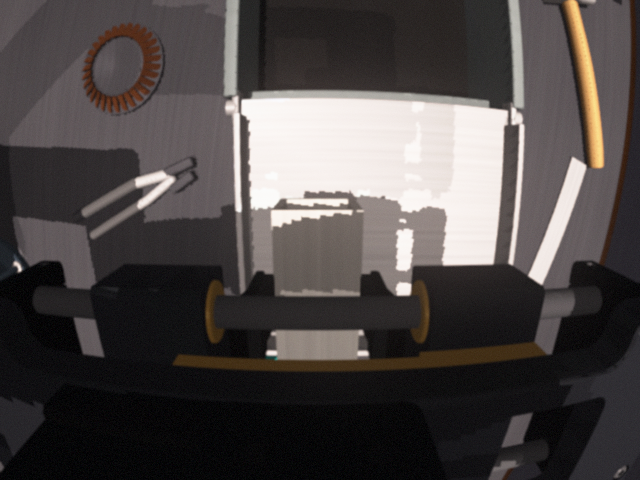

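```bash
python3 -c "
from h import *
w=load('w11')
for u,v,z in [(233,103,.15),(516,115,.15),(243,95,.13),(510,107,.13),(240,250,.153),(516,240,.153)]: print(u,v,pt(w,u,v,z,True).round(4))"
```

```text
233 103 [0.433  0.3072 0.15  ]
516 115 [0.6593 0.3397 0.15  ]
243 95 [0.4354 0.3165 0.13  ]
510 107 [0.663  0.3494 0.13  ]
240 250 [0.4527 0.1937 0.153 ]
516 240 [0.6811 0.236  0.153 ]
```

Emit:
send_rows(moves=[0,0,0,0,0,-3,-1,0,0,0,0,0,-3,-1,0,0,0,0,0,-2.5,-1,0,0,0,0,0,-1.5,-1,0,0,0,0,0,-0.5,-1,0,0,0,0,0,0,-1,0,0,0,0,0,0,-1])

```text
time_s: 23.6
position: [0.5139, 0.2145, 0.1456]
tcp_rot: [[-0.145, 0.989, 0.002], [0.989, 0.145, -0.002], [-0.002, 0.002, -1.0]]
force: [-0.6, 0.3, -1.3]
opening: 0.453
```

Emit:
send_rows(moves=[0,0,0,0,0,-0.3,-1,0,0,0,0,0,-0.2,-1,0,0,0,0,0,0,-1])

```text
time_s: 23.9
position: [0.5132, 0.215, 0.1399]
tcp_rot: [[-0.146, 0.989, 0.001], [0.989, 0.146, -0.002], [-0.002, 0.001, -1.0]]
force: [-0.5, 0.9, -1.6]
opening: 0.448
```

Emit:
send_rows(moves=[0,0,0,0,0,-0.2,-1,0,0,0,0,0,0,0.3,0,0,0,0,0,0,0.3,0,0,0,0,0,0,0.3,0,0,0,0,0,0,0.3,0,0,0,0,0,3,0.3,0,0,0,0,0,4,0.3,0,0,0,0,0,4,0.3,0,0,0,0,0,0,0.3])

```text
time_s: 24.8
position: [0.5173, 0.216, 0.2538]
tcp_rot: [[-0.146, 0.989, 0.014], [0.989, 0.146, 0.001], [-0.001, 0.013, -1.0]]
force: [1.8, -0.1, 0.2]
opening: 0.648
```

```bash
python3 -c "
from h import *
st(); w=snap('wrist','w12');snap('top','t12')"
```

```text
j [11.3 21.5 88.4 -0.1 69.3  2.9] pos [0.5173 0.216  0.2538] a 98.4 tz [ 0.014  0.001 -1.   ] op 0.648 F [ 1.8 -0.1  0.2] M [-0.02 -0.13  0.06] t 24.8
```

View pics/w12.png

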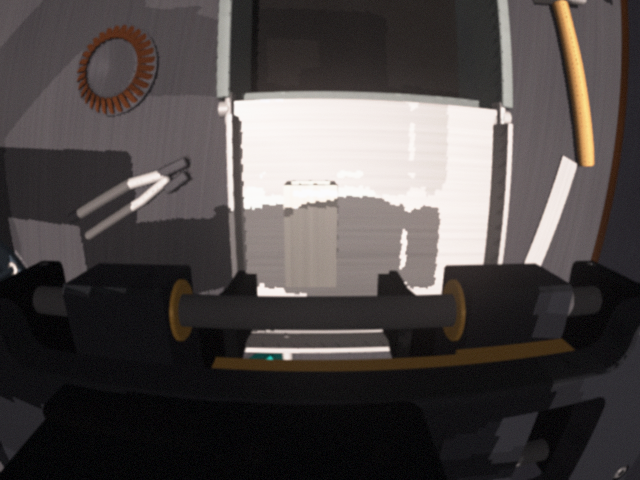

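View pics/t12.png

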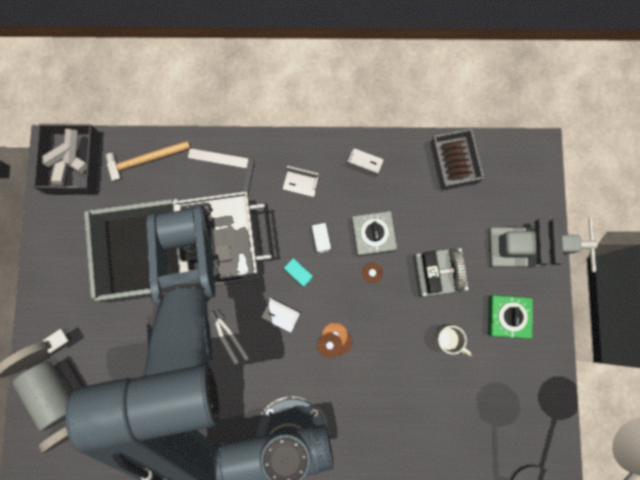

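Emit:
send_rows(moves=[0,0,-7.85,0.6,-2.72,-0.3,1,0,0,-7.85,0.6,-2.72,-0.3,1,0,0,-7.85,0.6,-2.72,-0.3,1,0,0,-7.85,0.6,-2.72,-0.3,1,0,0,-7.85,0.6,-2.72,-0.3,1,0,0,-7.85,0.6,-2.72,-0.3,1,0,0,-7.85,0.6,-2.72,-0.3,1,0,0,-7.85,0.6,-2.72,-0.3,1,0,0,-7.85,0.6,-2.72,-0.3,1,0,0,-7.85,0.6,-2.72,-0.3,1,0,0,-7.85,0.6,-2.72,-0.3,1,0,0,0,0,0,0,1,0,0,0,0,0,0,1])

```text
time_s: 26.2
position: [0.5779, -0.0842, 0.2128]
tcp_rot: [[0.978, 0.208, -0.006], [0.208, -0.978, 0.001], [-0.006, -0.002, -1.0]]
force: [0.4, 0.2, 0.4]
opening: 1.001
```

```bash
python3 -c "
from h import *
st(); w=snap('wrist','w13'); print(proj(w,[.5825,-.0825,.04],True))"
```

```text
j [-19.2  26.4  87.1  -0.1  66.8  58.8] pos [ 0.5779 -0.0842  0.2128] a 12.03 tz [-0.006  0.001 -1.   ] op 1.001 F [0.4 0.2 0.4] M [ 0.02  0.03 -0.01] t 26.2
[316.06264212 210.72035637]
```

View pics/w13.png

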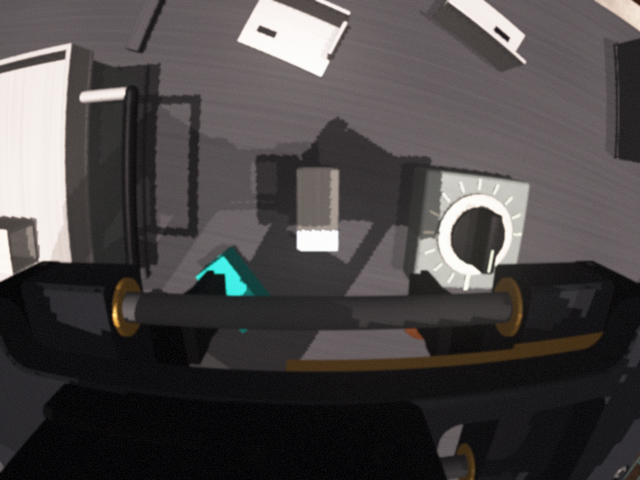

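Emit:
send_rows(moves=[0,0,0,0.4,0.1,-4,1,0,0,0,0,0,-4,1,0,0,0,0,0,-4,1,0,0,0,0,0,-4,1,0,0,0,0,0,-3.6,1,0,0,0,0,0,0,1,0,0,0,0,0,0,-1,0,0,0,0,0,0,-1,0,0,0,0,0,0,-1,0,0,0,0,0,0,-1,0,0,0,0,0,0,-1,0,0,0,0,0,0,-1,0,0,0,0,0,0,-1,0,0,0,0,0,0,-1])

```text
time_s: 27.65
position: [0.5834, -0.0832, 0.0192]
tcp_rot: [[0.978, 0.208, -0.001], [0.208, -0.978, -0.001], [-0.001, 0.0, -1.0]]
force: [0.5, 0.9, 3.4]
opening: 0.356
```

```bash
python3 -c "
from h import *
st()"
```

```text
j [-18.9  42.2  94.7  -0.1  43.2  59.1] pos [ 0.5834 -0.0832  0.0192] a 12.02 tz [-0.001 -0.001 -1.   ] op 0.356 F [0.5 0.9 3.4] M [ 0.22  0.05 -0.05] t 27.65
```

Emit:
send_rows(moves=[0,0,0,0,0,0,-1,0,0,0,0,0,0,-1])

```text
time_s: 27.85
position: [0.5836, -0.0832, 0.0191]
tcp_rot: [[0.978, 0.208, -0.001], [0.208, -0.978, -0.001], [-0.001, 0.001, -1.0]]
force: [0.3, -0.2, 4.8]
opening: 0.173
```

```bash
python3 -c "
from h import *
st(); w=snap('wrist','w14'); snap('side','s14');snap('top','t14')
c=load('s14')['pixels'][180:360,240:440];cv2.imwrite('pics/a.png',cv2.resize(c,(666,600),interpolation=cv2.INTER_CUBIC)[:,:,::-1])"
```

```text
j [-18.9  42.2  94.7  -0.1  43.1  59.1] pos [ 0.5836 -0.0832  0.0191] a 12.03 tz [-0.001 -0.001 -1.   ] op 0.173 F [ 0.3 -0.2  4.8] M [0.2  0.02 0.01] t 27.85
```

View pics/w14.png

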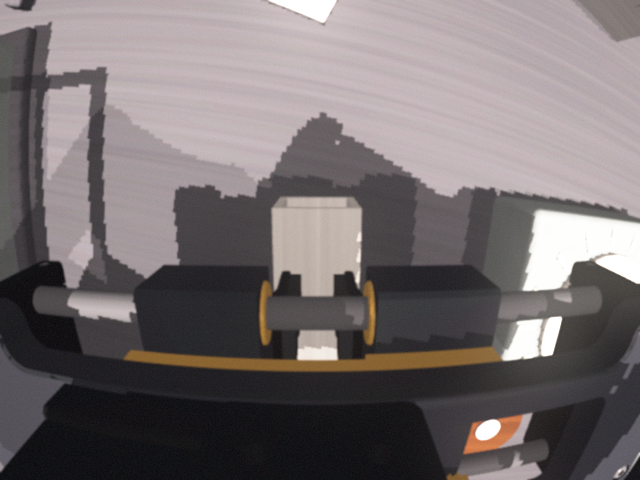

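View pics/a.png

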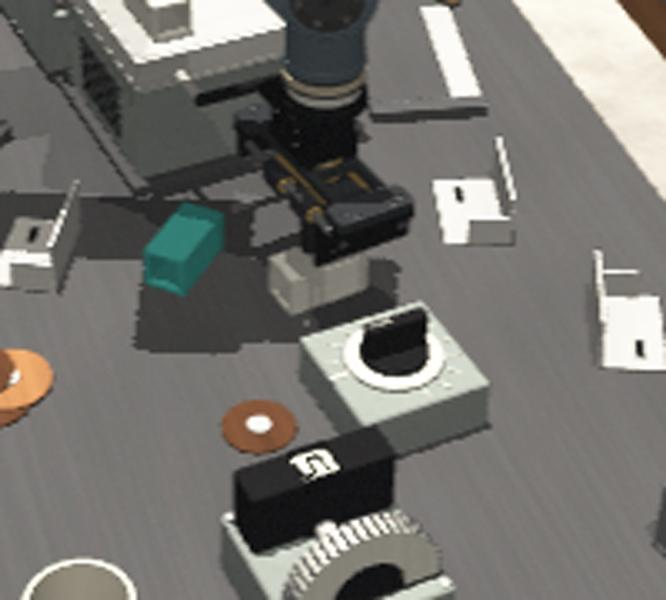

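```bash
python3 -c "
from h import *
w=load('w14')
for z in (0,.02,.04): print(z,proj(w,[.5836,-.0832,z],True), pt(w,272,205,z,True).round(4),pt(w,362,205,z,True).round(4))
s=load('s14'); print(proj(s,[.5836,-.0832,.02]))
c=s['pixels'][235:285,310:375];cv2.imwrite('pics/a.png',cv2.resize(c,(780,600),interpolation=cv2.INTER_CUBIC)[:,:,::-1])"
```

```text
0 [315.92846298 264.78790038] [ 0.6125 -0.0521  0.    ] [ 0.6229 -0.1011  0.    ]
0.02 [315.86024768 276.49957136] [ 0.616  -0.0539  0.02  ] [ 0.6254 -0.098   0.02  ]
0.04 [315.77824401 290.71406614] [ 0.6195 -0.0556  0.04  ] [ 0.6278 -0.095   0.04  ]
[336.43048928 261.27637002]
```

View pics/a.png

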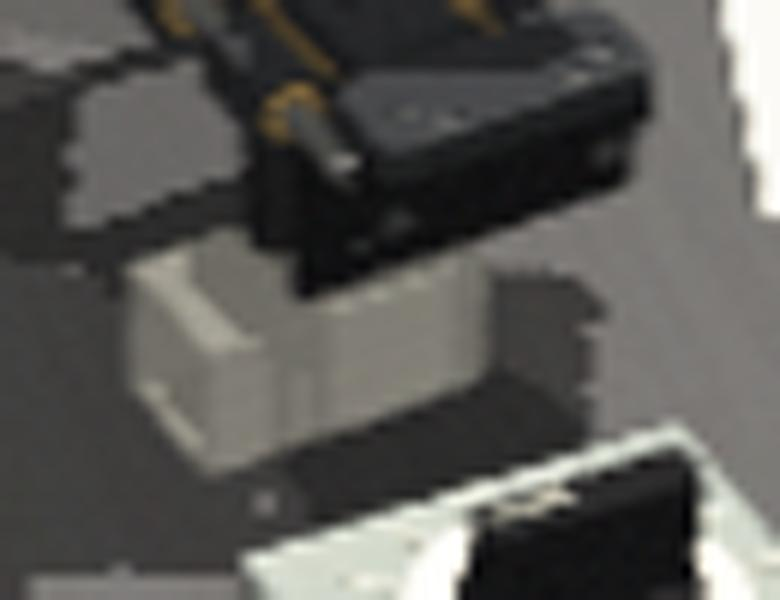

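Emit:
send_rows(moves=[0,0,0,0,0,0,-1])

```text
time_s: 28.1
position: [0.5837, -0.0834, 0.0191]
tcp_rot: [[0.978, 0.209, -0.001], [0.209, -0.978, -0.001], [-0.001, 0.001, -1.0]]
force: [1.2, -0.3, 4.9]
opening: 0.022
```

```bash
python3 -c "
from h import *
st(); w=snap('wrist','w15')"
```

```text
j [-18.9  42.2  94.7  -0.1  43.1  59.1] pos [ 0.5837 -0.0834  0.0191] a 12.04 tz [-0.001 -0.001 -1.   ] op 0.022 F [ 1.2 -0.3  4.9] M [0.12 0.04 0.02] t 28.1
```

View pics/w15.png

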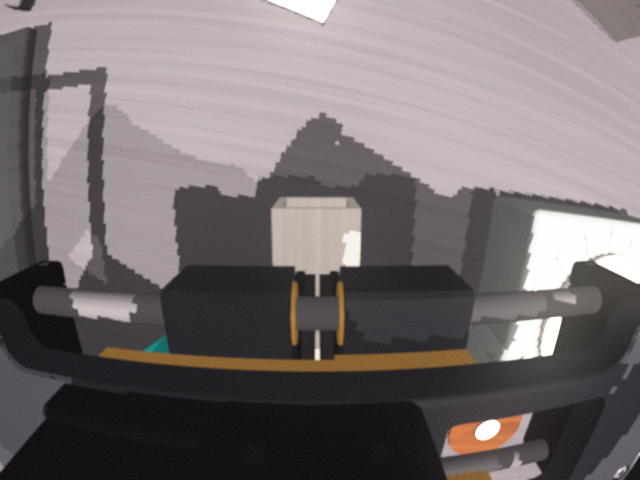

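Emit:
send_rows(moves=[0,0,0,0,0,1,-1,0,0,0,0,0,1,-1,0,0,0,0,0,0,-1])

```text
time_s: 28.45
position: [0.5844, -0.0836, 0.0403]
tcp_rot: [[0.978, 0.209, 0.001], [0.209, -0.978, -0.002], [0.001, 0.002, -1.0]]
force: [0.8, -0.3, 0.0]
opening: 0.004
```

```bash
python3 -c "
from h import *
st(); w=snap('wrist','w16'); snap('side','s16')
s=load('s16');c=s['pixels'][215:285,300:390];cv2.imwrite('pics/a.png',cv2.resize(c,(771,600),interpolation=cv2.INTER_CUBIC)[:,:,::-1])"
```

```text
j [-18.9  40.3  94.2  -0.1  45.4  59.1] pos [ 0.5844 -0.0836  0.0403] a 12.04 tz [ 0.001 -0.002 -1.   ] op 0.004 F [ 0.8 -0.3  0. ] M [-0.03  0.01  0.02] t 28.45
```

View pics/a.png

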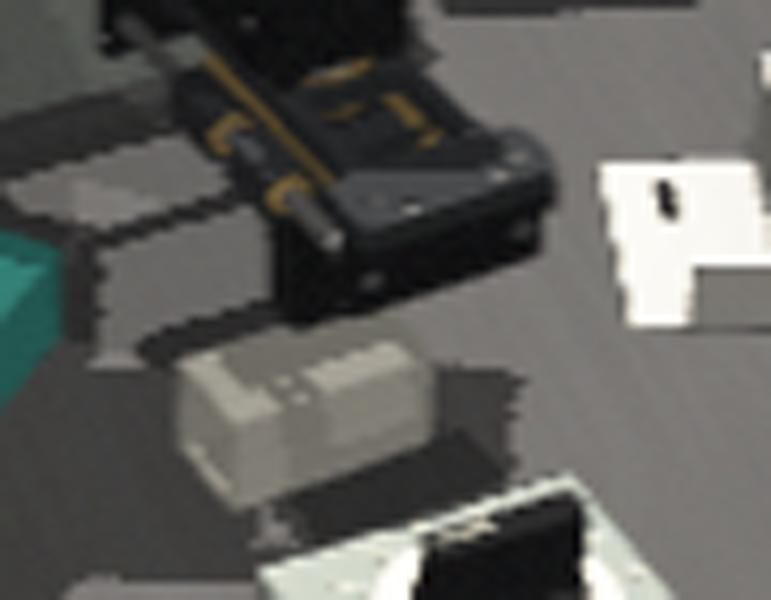

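View pics/w16.png

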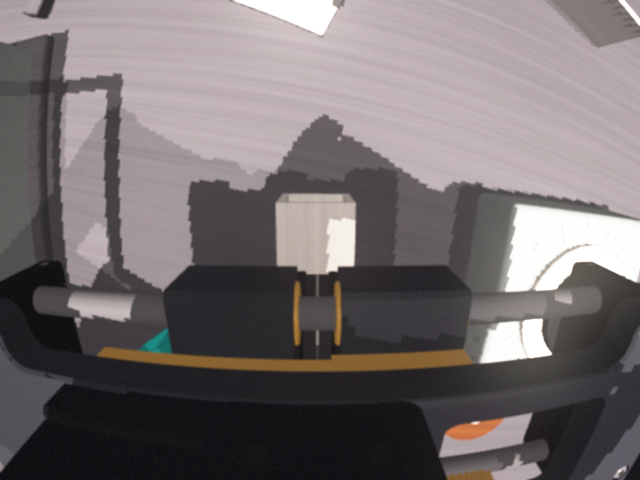

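```bash
python3 -c "
from h import *
s=load('s16')
for z in (.0403,.06,.08,.11,.14): 
  q=proj(s,[.5844,-.0836,z]); print(z,q,(q-[300,215])*8.57)
for p in [(.5825+.04*.978+.02*.208,-.0825+.04*.208-.02*.978,.04),(.5825-.04*.978+.02*.208,-.0825-.04*.208-.02*.978,.04),(.5825-.04*.978+.02*.208,-.0825-.04*.208-.02*.978,.0)]:
  q=proj(s,p); print((q-[300,215])*8.57)
"
```

```text
0.0403 [336.87434011 256.07721122] [316.0130947  352.03170017]
0.06 [337.0222244 250.9328464] [317.28046312 307.94449361]
0.08 [337.17435377 245.64081076] [318.5842118  262.59174823]
0.11 [337.40640162 237.56869734] [320.57286191 193.41373617]
0.14 [337.64320028 229.33132048] [322.6022264  122.81941652]
[437.2911266 348.7988108]
[238.68362477 419.13373511]
[237.14323544 507.44233322]
```

```bash
python3 -c "
from h import *
ims=[]
for n in ('w14','w15','w16'):
  c=load(n)['pixels'][180:380,250:385]; c=np.clip(c.astype(float)*1.6,0,255).astype(np.uint8); ims.append(cv2.resize(c,(265,393),interpolation=cv2.INTER_CUBIC))
cv2.imwrite('pics/a.png',np.hstack(ims)[:,:,::-1])
"
```

```text
(no output)
```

View pics/a.png

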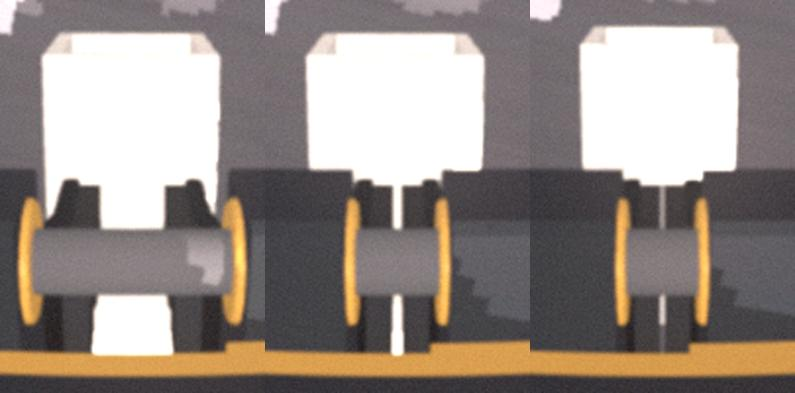

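Emit:
send_rows(moves=[0,0,0,0,0,-0.4,-1,0,0,0,0,0,0,-1])

```text
time_s: 28.75
position: [0.5825, -0.083, 0.0339]
tcp_rot: [[0.978, 0.209, -0.004], [0.209, -0.978, -0.0], [-0.003, -0.001, -1.0]]
force: [-0.8, -0.1, -0.1]
opening: 0.007
```

```bash
python3 -c "
from h import *
st()"
```

```text
j [-18.9  40.8  94.4  -0.1  44.9  59.1] pos [ 0.5825 -0.083   0.0339] a 12.03 tz [-0.004 -0.    -1.   ] op 0.007 F [-0.8 -0.1 -0.1] M [-0.02  0.01  0.05] t 28.75
```

Emit:
send_rows(moves=[0,0,0,0,0,-0.4,-1,0,0,0,0,0,0,-1])

```text
time_s: 28.95
position: [0.5827, -0.083, 0.0299]
tcp_rot: [[0.978, 0.209, -0.003], [0.209, -0.978, -0.0], [-0.003, -0.0, -1.0]]
force: [0.2, -0.3, 0.9]
opening: 0.005
```

```bash
python3 -c "
from h import *
st()"
```

```text
j [-18.9  41.2  94.5  -0.1  44.5  59.1] pos [ 0.5827 -0.083   0.0299] a 12.04 tz [-0.003 -0.    -1.   ] op 0.005 F [ 0.2 -0.3  0.9] M [0.04 0.06 0.04] t 28.95
```

```bash
python3 -c "
from h import *
w=load('w14')
c=w['pixels'][185:285,255:380];cv2.imwrite('pics/a.png',cv2.resize(c,(750,600),interpolation=cv2.INTER_CUBIC)[:,:,::-1])
e=np.array([.5825+.04*.978,-.0825+.04*.208]); n=np.array([-.208,.978])*.02
for z in (0,.02,.04):
  for s in (1,-1): q=proj(w,[*(e+s*n),z],True); print(z,q,(q-[255,185])*6)
r=read_state()
p=np.array([.5836,-.0832,.0191]);tx=np.array([.978,.209,0])
for dx in (-.0095,0,.0095): print(dx,(proj(w,p+dx*tx,True)), proj(w,p+dx*tx+[0,0,.021],True))
"
```

```text
0 [278.02816665 197.28093271] [138.16899987  73.68559626]
0 [350.38289529 197.18695761] [572.29737173  73.12174567]
0.02 [273.95950098 202.49084567] [113.75700586 104.94507399]
0.02 [353.94694771 202.38782052] [593.68168625 104.32692313]
0.04 [268.94608925 208.93750772] [ 83.6765355  143.62504632]
0.04 [358.34167584 208.82520532] [620.05005504 142.95123189]
-0.0095 [315.90867094 292.63301504] [315.83090361 309.01495931]
0 [315.86358676 275.92393975] [315.77779276 290.79270429]
0.0095 [315.81869101 258.66261273] [315.72475703 271.82365238]
```

View pics/a.png

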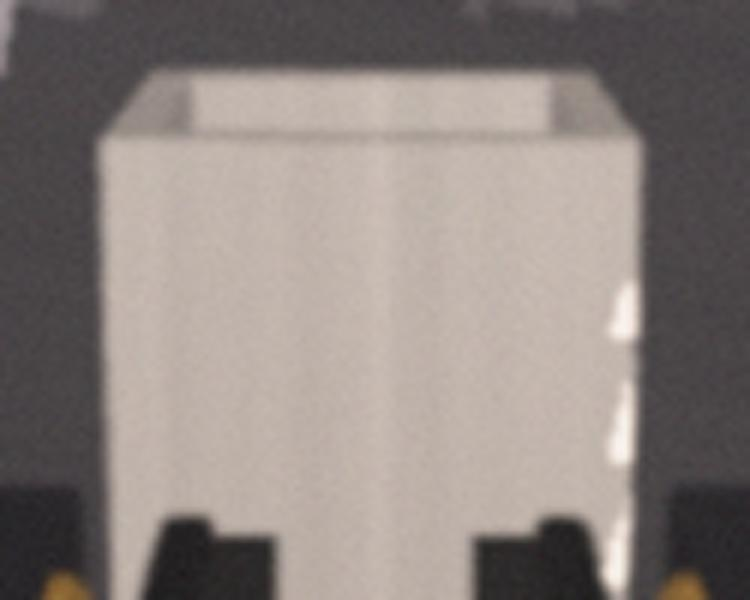

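Emit:
send_rows(moves=[0,0,0,0,0,4,1,0,0,0,0,0,4,1,0,0,0,0,0,4,1,0,0,0,0,0,4,1,0,0,0,0,0,0,1,0,0,0,0,0,0,1])

```text
time_s: 29.55
position: [0.5836, -0.0833, 0.1917]
tcp_rot: [[0.978, 0.209, 0.0], [0.209, -0.978, -0.001], [-0.0, 0.001, -1.0]]
force: [0.5, 0.3, -0.1]
opening: 0.469
```

```bash
python3 -c "
from h import *
st(); w=snap('wrist','w17'); snap('side','s17');snap('top','t17')"
```

```text
j [-18.9  28.1  87.9  -0.1  63.9  59.1] pos [ 0.5836 -0.0833  0.1917] a 12.04 tz [ 0.    -0.001 -1.   ] op 0.469 F [ 0.5  0.3 -0.1] M [0.03 0.06 0.01] t 29.55
```

View pics/w17.png

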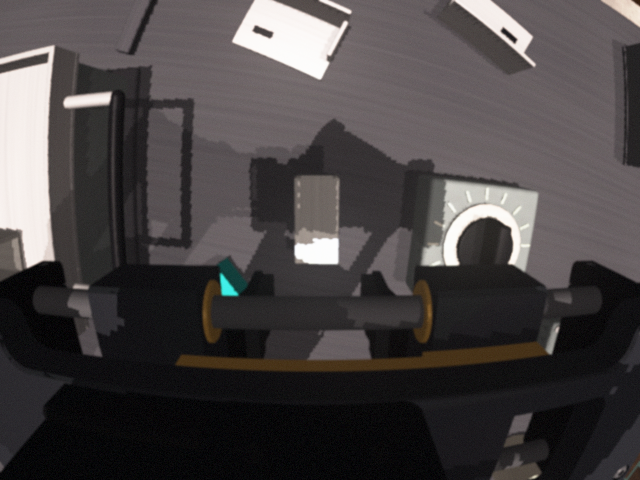

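View pics/s17.png

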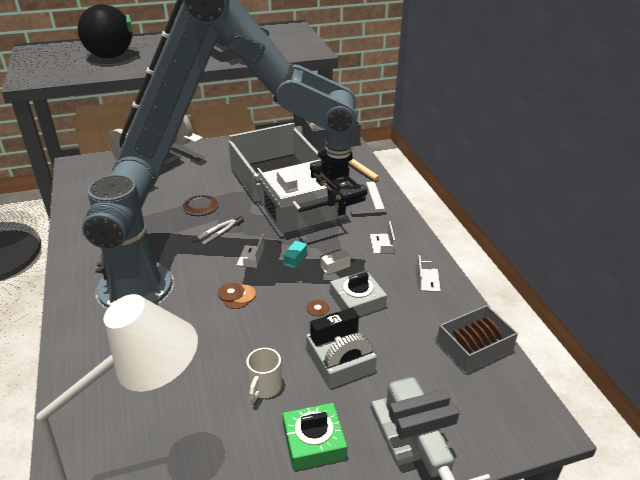

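View pics/t17.png

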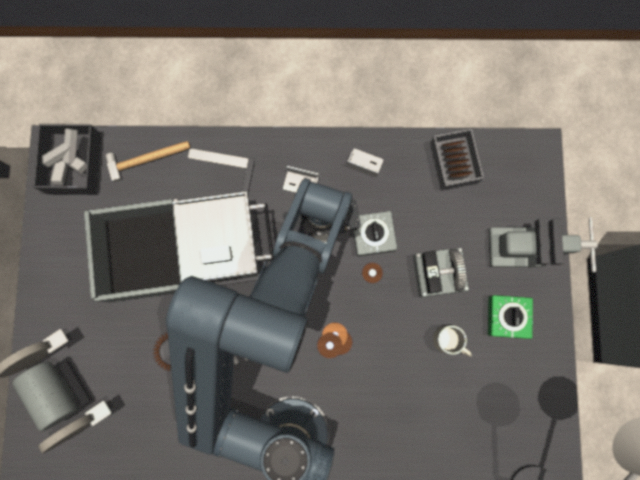

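Emit:
send_rows(moves=[0,0,0,0,0,0,1,0,0,0,0,0,0,1,0,0,0,0,0,0,1,0,0,0,0,0,0,1,0,0,0,0,0,0,1,0,0,0,0,0,0,1,0,0,0,0,0,-4,1,0,0,0,0,0,-4,1,0,0,0,0,0,-4,1,0,0,0,0,0,-4,1,0,0,0,0,0,0,1])

```text
time_s: 30.8
position: [0.5787, -0.0818, 0.0257]
tcp_rot: [[0.978, 0.208, -0.013], [0.208, -0.978, 0.003], [-0.012, -0.006, -1.0]]
force: [-0.8, 0.3, -0.5]
opening: 0.997
```

```bash
python3 -c "
from h import *
st(); w=snap('wrist','w18')"
```

```text
j [-19.   41.5  94.7  -0.1  44.5  59.1] pos [ 0.5787 -0.0818  0.0257] a 12.03 tz [-0.013  0.003 -1.   ] op 0.997 F [-0.8  0.3 -0.5] M [0.05 0.01 0.  ] t 30.8
```

View pics/w18.png

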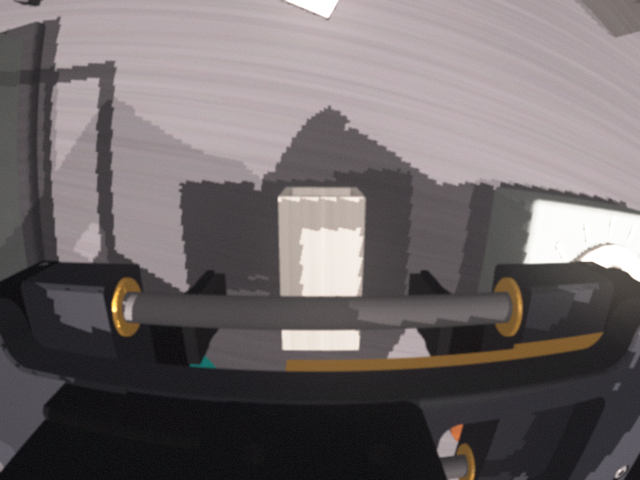

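Emit:
send_rows(moves=[0,0,0,0.3,0,-1.2,1,0,0,0,0,0,0,1,0,0,0,0,0,0,-1,0,0,0,0,0,0,-1,0,0,0,0,0,0,-1,0,0,0,0,0,0,-1,0,0,0,0,0,0,-1,0,0,0,0,0,0,-1])

```text
time_s: 31.65
position: [0.5863, -0.0833, 0.0189]
tcp_rot: [[0.978, 0.208, -0.002], [0.208, -0.978, -0.001], [-0.002, 0.0, -1.0]]
force: [0.3, -0.4, 0.4]
opening: 0.542
```

```bash
python3 -c "
from h import *
st(); w=snap('wrist','w19')"
```

```text
j [-18.8  42.4  94.3  -0.1  43.4  59.2] pos [ 0.5863 -0.0833  0.0189] a 12.03 tz [-0.002 -0.001 -1.   ] op 0.542 F [ 0.3 -0.4  0.4] M [-0.05  0.   -0.  ] t 31.65
```

Emit:
send_rows(moves=[0,0,0,0,0,0,-1])

```text
time_s: 31.8
position: [0.5864, -0.0832, 0.0192]
tcp_rot: [[0.978, 0.208, -0.002], [0.208, -0.978, -0.001], [-0.002, 0.0, -1.0]]
force: [-0.4, 1.1, 2.9]
opening: 0.401
```

```bash
python3 -c "
from h import *
st(); w=snap('wrist','w20')"
```

```text
j [-18.8  42.3  94.3  -0.1  43.5  59.2] pos [ 0.5864 -0.0832  0.0192] a 12.03 tz [-0.002 -0.001 -1.   ] op 0.401 F [-0.4  1.1  2.9] M [ 0.15  0.13 -0.  ] t 31.8
```

View pics/w20.png

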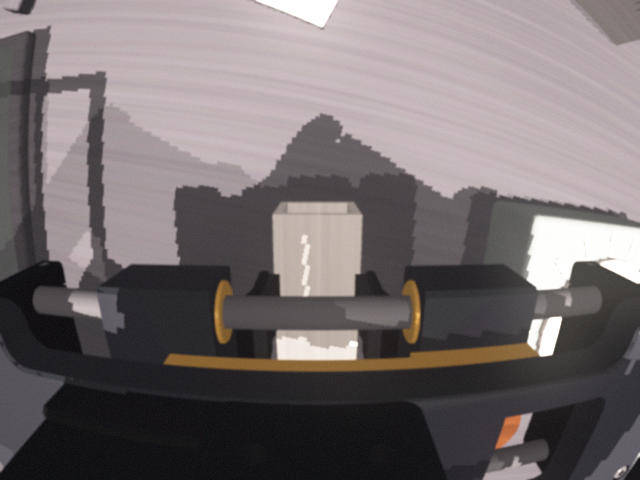

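Emit:
send_rows(moves=[0,0,0,0,0,0,-1])

```text
time_s: 31.95
position: [0.5866, -0.0831, 0.0192]
tcp_rot: [[0.978, 0.208, -0.001], [0.208, -0.978, -0.001], [-0.001, 0.0, -1.0]]
force: [0.2, 1.3, 3.6]
opening: 0.266
```

```bash
python3 -c "
from h import *
st(); snap('side','s20');w=snap('wrist','w21')
c=load('s20')['pixels'][215:285,300:390];cv2.imwrite('pics/a.png',cv2.resize(c,(771,600),interpolation=cv2.INTER_CUBIC)[:,:,::-1])
"
```

```text
j [-18.8  42.3  94.3  -0.1  43.5  59.2] pos [ 0.5866 -0.0831  0.0192] a 12.03 tz [-0.001 -0.001 -1.   ] op 0.266 F [0.2 1.3 3.6] M [0.17 0.03 0.02] t 31.95
```

View pics/a.png

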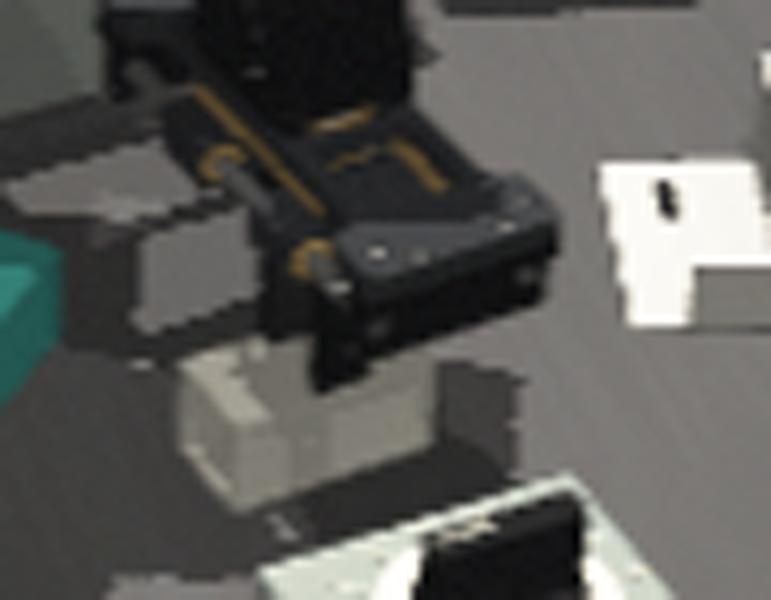

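Emit:
send_rows(moves=[0,0,0,0,0,3,-1,0,0,0,0,0,3,1,0,0,0,0,0,0,1,0,0,0,0,0,0,1,0,0,0,0,0,0,1,0,0,0,0,0,0,1,0,0,0,0,0,0,1,0,0,0,0,0,0,1,0,0,0,0,0,0,1,0,0,0,-0.3,0,-2,1,0,0,0,0,0,-2,1,0,0,0,0,0,-2,1,0,0,0,0,0,-1,1,0,0,0,0,0,0,1,0,0,0,0,0,0,1])

```text
time_s: 33.55
position: [0.5837, -0.0833, 0.0091]
tcp_rot: [[0.978, 0.209, -0.001], [0.209, -0.978, -0.001], [-0.001, 0.001, -1.0]]
force: [-0.7, 0.5, 0.0]
opening: 0.995
```

```bash
python3 -c "
from h import *
st(); w=snap('wrist','w22')"
```

```text
j [-18.9  43.1  94.9  -0.1  42.1  59.1] pos [ 0.5837 -0.0833  0.0091] a 12.04 tz [-0.001 -0.001 -1.   ] op 0.995 F [-0.7  0.5  0. ] M [-0.   -0.01 -0.  ] t 33.55
```

View pics/w22.png

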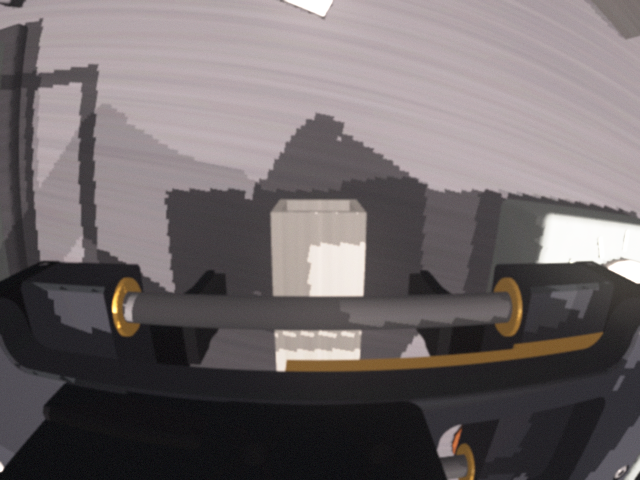

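Emit:
send_rows(moves=[0,0,0,0,0,0,0,0,0,0,0,0,0,0,0,0,0,0,0,0,0,0,0,0,0,0,0,0,0,0,0,0,0,0,0,0,0,0,0,0,0,0,0,0,0,0,0,0,0,0,0,0,0,0,0,-0.08,0,0,0,0,0,0,-0.1,0,0,0,0,0,0,-0.14,0,0,0,0,0,0,-0.14])

```text
time_s: 34.7
position: [0.5834, -0.0834, 0.0087]
tcp_rot: [[0.978, 0.209, -0.002], [0.209, -0.978, -0.001], [-0.002, 0.001, -1.0]]
force: [0.2, -0.1, -0.1]
opening: 0.454
```

```bash
python3 -c "
from h import *
st()"
```

```text
j [-18.9  43.2  94.9  -0.1  42.   59.1] pos [ 0.5834 -0.0834  0.0087] a 12.04 tz [-0.002 -0.001 -1.   ] op 0.454 F [ 0.2 -0.1 -0.1] M [-0.08 -0.04 -0.03] t 34.7
```

Emit:
send_rows(moves=[0,0,0,0,0,0,-0.2,0,0,0,0,0,0,-0.2])

```text
time_s: 34.9
position: [0.5834, -0.0833, 0.0088]
tcp_rot: [[0.978, 0.209, -0.002], [0.209, -0.978, -0.001], [-0.002, 0.0, -1.0]]
force: [-0.0, -1.0, -0.1]
opening: 0.456
```

```bash
python3 -c "
from h import *
st()"
```

```text
j [-18.9  43.2  94.9  -0.1  42.   59.1] pos [ 0.5834 -0.0833  0.0088] a 12.03 tz [-0.002 -0.001 -1.   ] op 0.456 F [-0.  -1.  -0.1] M [-0.07 -0.04 -0.02] t 34.9
```

Emit:
send_rows(moves=[0,0,0,0,0,0,-0.5,0,0,0,0,0,0,-1,0,0,0,0,0,0,-1])

```text
time_s: 35.2
position: [0.5833, -0.0832, 0.0088]
tcp_rot: [[0.978, 0.208, -0.002], [0.208, -0.978, -0.001], [-0.002, 0.0, -1.0]]
force: [-0.3, -1.6, 1.0]
opening: 0.458
```

Emit:
send_rows(moves=[0,0,0,0,0,2,-1,0,0,0,0,0,3,-1,0,0,0,0,0,3,-1])

```text
time_s: 35.5
position: [0.5821, -0.0827, 0.0887]
tcp_rot: [[0.978, 0.208, -0.005], [0.208, -0.978, 0.0], [-0.005, -0.001, -1.0]]
force: [0.5, -0.5, -1.0]
opening: 0.448
```

```bash
python3 -c "
from h import *
st(); w=snap('wrist','w23')"
```

```text
j [-18.9  36.   92.9  -0.1  51.4  59.1] pos [ 0.5821 -0.0827  0.0887] a 12.03 tz [-0.005  0.    -1.   ] op 0.448 F [ 0.5 -0.5 -1. ] M [-0.   -0.02 -0.05] t 35.5
```

View pics/w23.png

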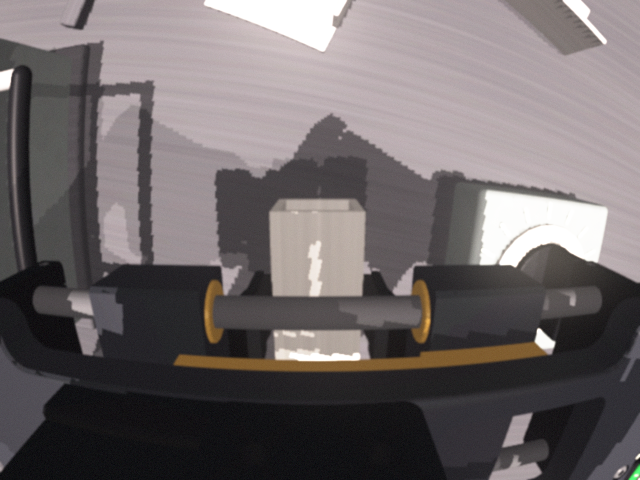

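Emit:
send_rows(moves=[0,0,0,0,0,4,-1,0,0,0,0,0,4,-1,0,0,0,0,0,4,-1,0,0,0,0,0,4,-1,0,0,7.85,0.27,2.85,0,-1,0,0,7.85,0.27,2.85,0,-1,0,0,7.85,0.27,2.85,0,-1,0,0,7.85,0.27,2.85,0,-1,0,0,7.85,0.27,2.85,0,-1,0,0,7.85,0.27,2.85,0,-1,0,0,7.85,0.27,2.85,0,-1,0,0,7.85,0.27,2.85,0,-1,0,0,7.85,0.27,2.85,0,-1,0,0,7.85,0.27,2.85,0,-1,0,0,7.85,0.27,2.85,0,-1,0,0,0,0,0,0,-1,0,0,0,0,0,0,-1])

```text
time_s: 37.25
position: [0.612, 0.2306, 0.2478]
tcp_rot: [[-0.146, 0.989, -0.001], [0.989, 0.146, -0.003], [-0.003, -0.002, -1.0]]
force: [-0.1, 0.5, -1.5]
opening: 0.454
```

```bash
python3 -c "
from h import *
st(); w=snap('wrist','w24')"
```

```text
j [10.9 30.1 74.4 -0.1 75.6  2.6] pos [0.612  0.2306 0.2478] a 98.41 tz [-0.001 -0.003 -1.   ] op 0.454 F [-0.1  0.5 -1.5] M [-0.03 -0.08 -0.02] t 37.25
```

View pics/w24.png

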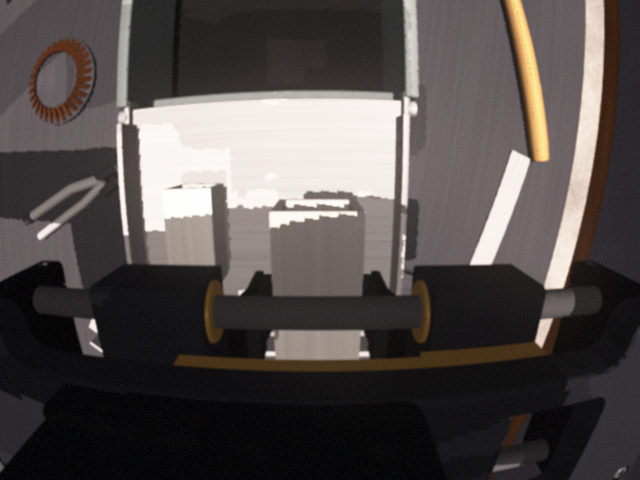

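Emit:
send_rows(moves=[0,0,0,0,0,-3,-1,0,0,0,0,0,-3,-1,0,0,0,0,0,-2.5,-1,0,0,0,0,0,-1.5,-1,0,0,0,0,0,-0.8,-1,0,0,0,0,0,0,-1,0,0,0,0,0,0,-1])

```text
time_s: 38.0
position: [0.6137, 0.2298, 0.1416]
tcp_rot: [[-0.145, 0.989, 0.002], [0.989, 0.145, -0.002], [-0.002, 0.002, -1.0]]
force: [0.4, 0.3, -0.4]
opening: 0.455
```

Emit:
send_rows(moves=[0,0,0,0,0,-0.4,-1,0,0,0,0,0,-0.2,-1,0,0,0,0,0,-0.1,-1,0,0,0,0,0,0,-1])

```text
time_s: 38.4
position: [0.6129, 0.2303, 0.1339]
tcp_rot: [[-0.146, 0.989, 0.001], [0.989, 0.146, -0.002], [-0.002, 0.0, -1.0]]
force: [0.4, 0.1, -1.4]
opening: 0.457
```

Emit:
send_rows(moves=[0,0,0,0,0,-0.1,-1,0,0,0,0,0,0,0.2,0,0,0,0,0,0,0.2,0,0,0,0,0,0,0.2,0,0,0,0,0,0,0.2,0,0,0,0,0,3,0.2,0,0,0,0,0,4,0.2,0,0,0,0,0,4,0.2,0,0,0,0,0,0,0.2,0,0,0,0,0,0,0.2])

```text
time_s: 39.4
position: [0.6136, 0.2304, 0.2444]
tcp_rot: [[-0.146, 0.989, 0.004], [0.989, 0.146, -0.001], [-0.002, 0.004, -1.0]]
force: [-0.3, -0.2, -0.8]
opening: 0.595
```

```bash
python3 -c "
from h import *
st(); w=snap('wrist','w25'); snap('side','s25'); snap('top','t25')"
```

```text
j [10.9 30.2 74.7 -0.1 74.9  2.5] pos [0.6136 0.2304 0.2444] a 98.39 tz [ 0.004 -0.001 -1.   ] op 0.595 F [-0.3 -0.2 -0.8] M [-0.01 -0.14 -0.02] t 39.4
```

View pics/w25.png

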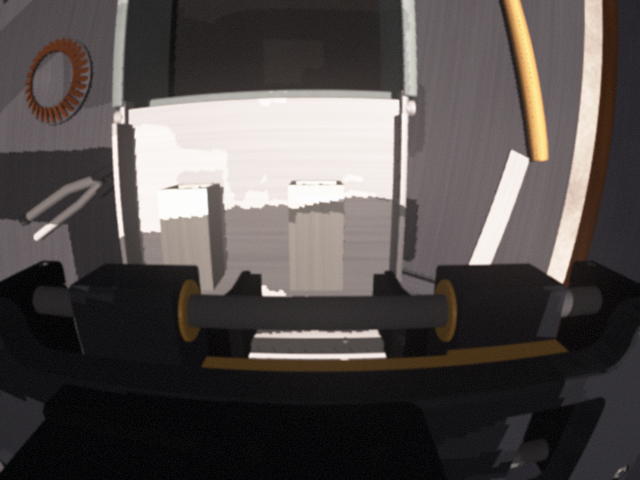

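View pics/s25.png

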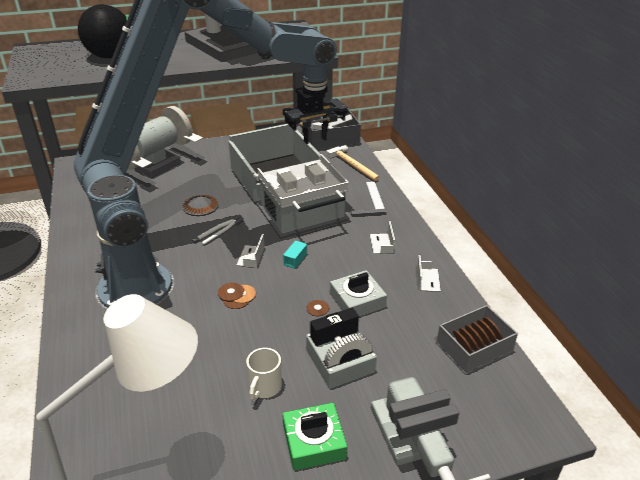

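View pics/t25.png

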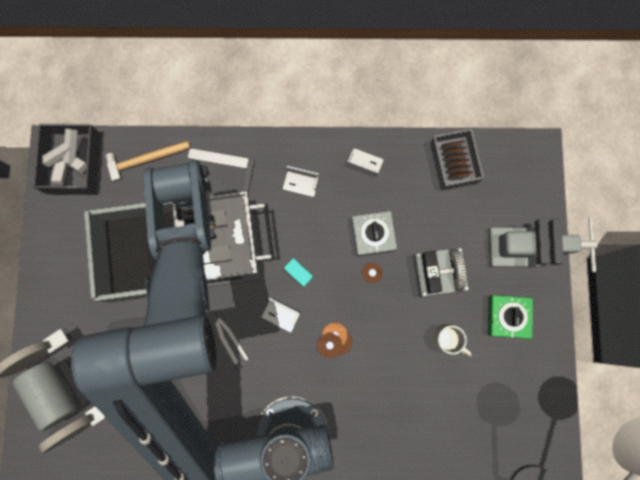

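Emit:
send_rows(moves=[0,0,-8.18,-0.26,-1.48,0,-0.2,0,0,-8.18,-0.26,-1.48,0,-0.2,0,0,-8.18,-0.26,-1.48,0,-0.2,0,0,-8.18,-0.26,-1.48,0,-0.2,0,0,-8.18,-0.26,-1.48,0,-0.2,0,0,-8.18,-0.26,-1.48,0,-0.2,0,0,-8.18,-0.26,-1.48,0,-0.2,0,0,-8.18,-0.26,-1.48,0,-0.2,0,0,-8.18,-0.26,-1.48,0,-0.2,0,0,-8.18,-0.26,-1.48,0,-0.2,0,0,-8.18,-0.26,-1.48,0,-0.2,0,0,0,0,0,0,-0.2,0,0,0,0,0,0,-0.2])

```text
time_s: 40.85
position: [0.5838, 0.0676, 0.2417]
tcp_rot: [[0.989, 0.148, -0.004], [0.148, -0.989, 0.0], [-0.004, -0.001, -1.0]]
force: [-0.8, 0.2, -0.2]
opening: 0.399
```

```bash
python3 -c "
from h import *
st(); w=snap('wrist','w26'); print(proj(w,[.5853,.0665,.13],True)); print(proj(w,[.5853+.0742,.0665+.011,.13],True))"
```

```text
j [-4.3 24.9 84.7 -0.  70.6 77.2] pos [0.5838 0.0676 0.2417] a 8.53 tz [-0.004  0.    -1.   ] op 0.399 F [-0.8  0.2 -0.2] M [-0.01  0.01 -0.  ] t 40.85
[317.93105158 228.05606829]
[318.02623348 135.1044432 ]
```

View pics/w26.png

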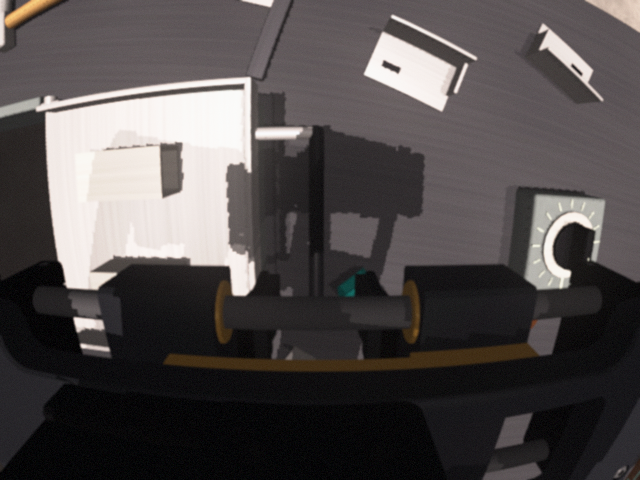

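Emit:
send_rows(moves=[0,0,0,0.1,-0.1,-4,-0.2,0,0,0,0,0,-4,-0.2,0,0,0,0,0,-3,-0.2,0,0,0,0,0,-2,-0.2,0,0,0,0,0,0,-0.2,0,0,0,0,0,0,-0.2])

```text
time_s: 41.5
position: [0.5856, 0.0672, 0.1127]
tcp_rot: [[0.989, 0.148, -0.002], [0.148, -0.989, -0.0], [-0.002, 0.0, -1.0]]
force: [-0.5, -0.2, -0.9]
opening: 0.398
```

```bash
python3 -c "
from h import *
st()"
```

```text
j [-4.3 34.  91.8 -0.  54.2 77.2] pos [0.5856 0.0672 0.1127] a 8.51 tz [-0.002 -0.    -1.   ] op 0.398 F [-0.5 -0.2 -0.9] M [-0.03 -0.03  0.01] t 41.5
```

Good. Close slowly, and compute the lift arc.

Emit:
send_rows(moves=[0,0,0,0,0,0,-0.5,0,0,0,0,0,0,-0.7,0,0,0,0,0,0,-1,0,0,0,0,0,0,-1,0,0,0,0,0,0,-1,0,0,0,0,0,0,-1,0,0,0,0,0,0,-1])

```text
time_s: 42.2
position: [0.586, 0.0682, 0.1148]
tcp_rot: [[0.989, 0.146, 0.001], [0.146, -0.989, 0.002], [0.001, -0.002, -1.0]]
force: [-1.7, 5.0, 8.5]
opening: 0.003
```

```bash
python3 -c "
from h import *
st()
a=np.radians(8.4);ym=np.array([-np.sin(a),np.cos(a)])
th=np.arange(0,.96,.05); y=-.258*np.cos(th)+.012*np.sin(th); z=.258*np.sin(th)+.012*np.cos(th)
D=np.c_[np.diff(y)[:,None]*ym,np.diff(z)]*100
for t,r in zip(th[1:],D): print(t.round(2),r.round(2))"
```

```text
j [-4.3 33.8 91.8  0.2 54.3 77.3] pos [0.586  0.0682 0.1148] a 8.37 tz [ 0.001  0.002 -1.   ] op 0.003 F [-1.7  5.   8.5] M [0.95 0.29 0.05] t 42.2
0.05 [-0.01  0.09  1.29]
0.1 [-0.02  0.15  1.28]
0.15 [-0.03  0.22  1.27]
0.2 [-0.04  0.28  1.26]
0.25 [-0.05  0.34  1.24]
0.3 [-0.06  0.4   1.23]
0.35 [-0.07  0.46  1.2 ]
0.4 [-0.08  0.52  1.18]
0.45 [-0.09  0.58  1.15]
0.5 [-0.09  0.64  1.12]
0.55 [-0.1   0.69  1.09]
0.6 [-0.11  0.74  1.05]
0.65 [-0.12  0.79  1.01]
0.7 [-0.12  0.84  0.97]
0.75 [-0.13  0.89  0.93]
0.8 [-0.14  0.94  0.88]
0.85 [-0.14  0.98  0.83]
0.9 [-0.15  1.02  0.78]
0.95 [-0.16  1.05  0.73]
```

```bash
python3 -c "
from h import *
w=snap('wrist','w27');s=snap('side','s27')
c=s['pixels'][160:240,280:380];c=np.clip(c*1.5,0,255).astype(np.uint8);cv2.imwrite('pics/a.png',cv2.resize(c,(750,600),interpolation=cv2.INTER_CUBIC)[:,:,::-1])"
```

```text
(no output)
```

View pics/w27.png

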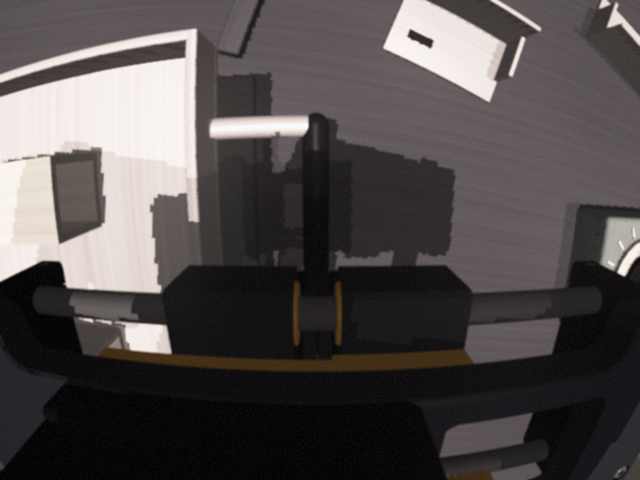

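View pics/a.png

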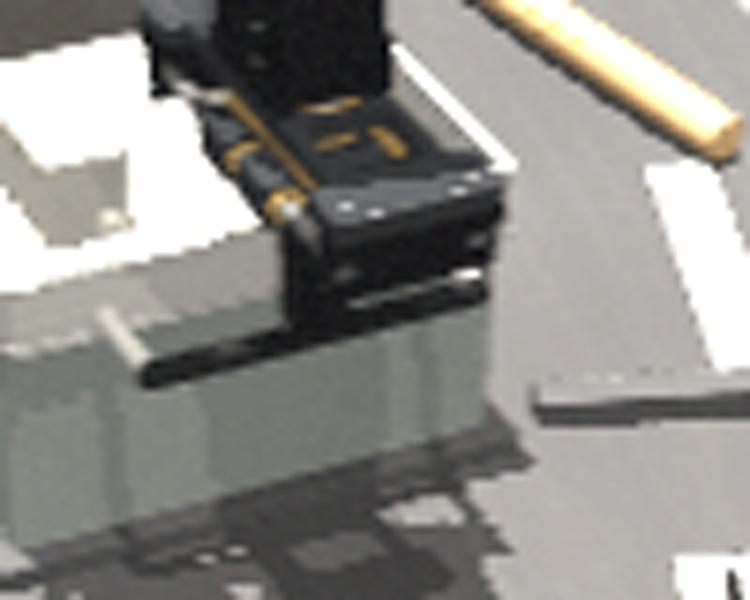

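Emit:
send_rows(moves=[0,0,0,0,0,1,-0.2,0,0,0,0,0,0,-0.2,0,0,0,0,0,0,-0.2,0,0,0,0,0,0,-0.2,0,0,0,0,0,0,-0.2,0,0,0,0,0,0,-0.2,0,0,0,0,0,0,-0.2,0,0,0,0,-0.1,-1.2,-0.2,0,0,0,0,0,-1.2,-0.2,0,0,0,0,0,-1,-0.2,0,0,0,0,0,0,-0.2])

```text
time_s: 43.4
position: [0.5835, 0.0656, 0.0864]
tcp_rot: [[0.989, 0.146, -0.007], [0.146, -0.989, -0.0], [-0.007, -0.001, -1.0]]
force: [1.3, 0.0, -0.0]
opening: 0.399
```

```bash
python3 -c "
from h import *
st()"
```

```text
j [-4.5 36.2 93.  -0.1 51.2 77.2] pos [0.5835 0.0656 0.0864] a 8.4 tz [-0.007 -0.    -1.   ] op 0.399 F [ 1.3  0.  -0. ] M [ 0.03 -0.03  0.02] t 43.4
```

Emit:
send_rows(moves=[0,0,0,0.1,0.1,0.2,-0.5,0,0,0,0,0,0,-0.6,0,0,0,0,0,0,-0.8,0,0,0,0,0,0,-1,0,0,0,0,0,0,-1,0,0,0,0,0,0,-1])

```text
time_s: 44.0
position: [0.5865, 0.069, 0.0913]
tcp_rot: [[0.989, 0.145, -0.001], [0.145, -0.989, 0.003], [-0.0, -0.003, -1.0]]
force: [1.0, 6.4, -0.6]
opening: 0.124
```

```bash
python3 -c "
from h import *
st()"
```

```text
j [-4.2 35.8 92.6  0.2 51.6 77.3] pos [0.5865 0.069  0.0913] a 8.33 tz [-0.001  0.003 -1.   ] op 0.124 F [ 1.   6.4 -0.6] M [ 1.2  -0.04 -0.  ] t 44.0
```

Emit:
send_rows(moves=[0,0,0,-0.01,0.09,1.29,-1,0,0,0,-0.02,0.15,1.28,-1,0,0,0,-0.03,0.22,1.27,-1,0,0,0,-0.04,0.28,1.26,-1,0,0,0,-0.05,0.34,1.24,-1,0,0,0,-0.06,0.4,1.23,-1,0,0,0,-0.07,0.46,1.2,-1,0,0,0,-0.08,0.52,1.18,-1])

```text
time_s: 44.8
position: [0.5829, 0.0924, 0.1901]
tcp_rot: [[0.989, 0.146, -0.001], [0.146, -0.989, 0.001], [-0.001, -0.001, -1.0]]
force: [3.6, 5.2, -7.6]
opening: 0.125
```

```bash
python3 -c "
from h import *
st();snap('side','s28')"
```

```text
j [-1.9 28.3 87.9  0.1 63.9 79.7] pos [0.5829 0.0924 0.1901] a 8.4 tz [-0.001  0.001 -1.   ] op 0.125 F [ 3.6  5.2 -7.6] M [ 0.62 -0.58  0.  ] t 44.8
```

View pics/s28.png

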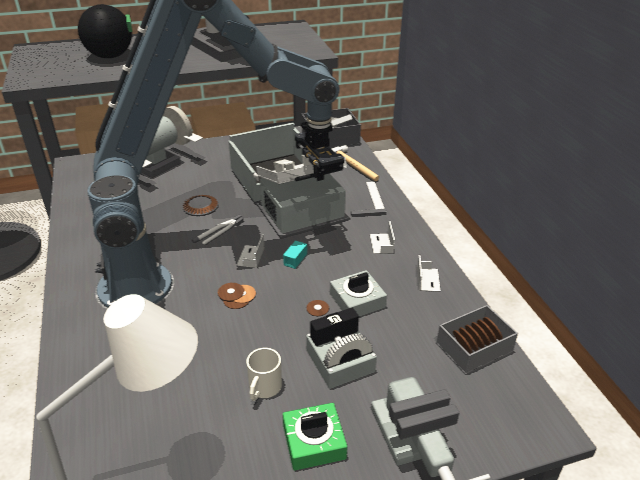

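Lifting well. Continue to about 0.9 rad.

Emit:
send_rows(moves=[0,0,0,-0.09,0.58,1.15,-1,0,0,0,-0.09,0.64,1.12,-1,0,0,0,-0.1,0.69,1.09,-1,0,0,0,-0.11,0.74,1.05,-1,0,0,0,-0.12,0.79,1.01,-1,0,0,0,-0.12,0.84,0.97,-1,0,0,0,-0.13,0.89,0.93,-1,0,0,0,-0.14,0.94,0.88,-1,0,0,0,0,0,0,-1,0,0,0,0,0,0,-1,0,0,0,0,0,0,-1])

```text
time_s: 45.95
position: [0.5744, 0.1507, 0.2732]
tcp_rot: [[0.989, 0.146, 0.0], [0.146, -0.989, -0.003], [-0.0, 0.003, -1.0]]
force: [2.4, -4.9, 3.2]
opening: 0.129
```

```bash
python3 -c "
from h import *
st();snap('side','s29');snap('top','t29');snap('wrist','w29')"
```

```text
j [ 4.  23.6 81.6 -0.2 74.8 85.7] pos [0.5744 0.1507 0.2732] a 8.39 tz [ 0.    -0.003 -1.   ] op 0.129 F [ 2.4 -4.9  3.2] M [-0.99 -0.36  0.05] t 45.95
```

View pics/s29.png

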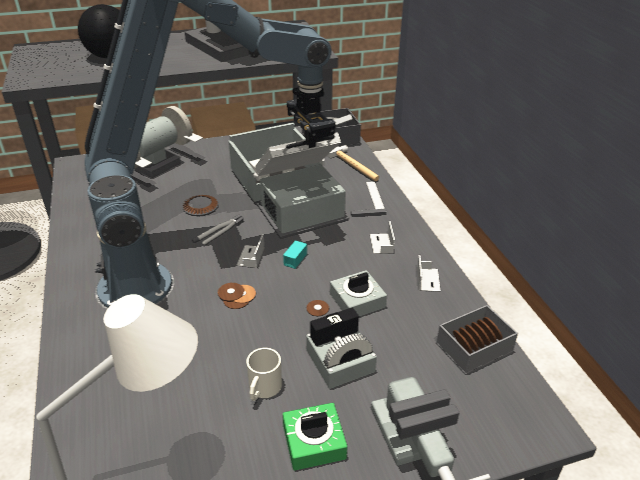

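View pics/w29.png

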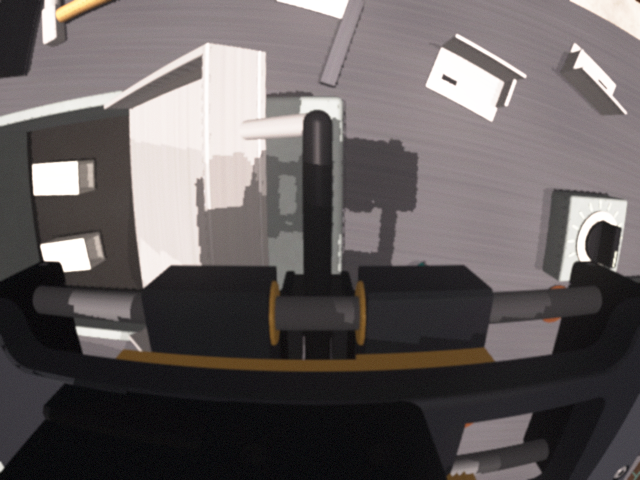

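Emit:
send_rows(moves=[0,0,0,0.14,-0.94,-0.88,-1,0,0,0,0.13,-0.89,-0.93,-1,0,0,0,0.12,-0.84,-0.97,-1,0,0,0,0.12,-0.79,-1.01,-1,0,0,0,0.11,-0.74,-1.05,-1,0,0,0,0.1,-0.69,-1.09,-1,0,0,0,0.09,-0.64,-1.12,-1,0,0,0,0.09,-0.58,-1.15,-1,0,0,0,0.08,-0.52,-1.18,-1,0,0,0,0.07,-0.46,-1.2,-1,0,0,0,0.06,-0.4,-1.23,-1,0,0,0,0.05,-0.34,-1.24,-1])

```text
time_s: 47.3
position: [0.5851, 0.075, 0.1405]
tcp_rot: [[0.989, 0.146, -0.002], [0.146, -0.989, 0.002], [-0.002, -0.002, -1.0]]
force: [4.0, 5.3, -0.3]
opening: 0.126
```

Emit:
send_rows(moves=[0,0,0,0.04,-0.28,-1.26,-1,0,0,0,0.03,-0.22,-1.27,-1,0,0,0,0.02,-0.15,-1.2,-1,0,0,0,0,-0.05,-0.5,-1,0,0,0,0,0,-0.5,-1,0,0,0,0,0,0,-1])

```text
time_s: 47.9
position: [0.586, 0.0689, 0.0957]
tcp_rot: [[0.989, 0.146, -0.002], [0.146, -0.989, 0.002], [-0.002, -0.002, -1.0]]
force: [1.0, 6.0, 10.6]
opening: 0.131
```

```bash
python3 -c "
from h import *
st()"
```

```text
j [-4.2 35.5 92.5  0.1 52.2 77.3] pos [0.586  0.0689 0.0957] a 8.4 tz [-0.002  0.002 -1.   ] op 0.131 F [ 1.   6.  10.6] M [ 1.19 -0.02  0.01] t 47.9
```

Emit:
send_rows(moves=[0,0,0,0,0,0,-0.3,0,0,0,0,0,0,-0.2,0,0,0,0,0,0,-0.2,0,0,0,0,0,0,-0.2,0,0,0,0,0,0,-0.2,0,0,0,0,-0.1,0,-0.2,0,0,0,0,0,3,-0.2,0,0,0,0,0,4,-0.2,0,0,0,0,0,4,-0.2,0,0,0,-2,-4,4,-0.2,0,0,0,-3,-4,0,-0.2,0,0,0,-3,-4,0,-0.2,0,0,0,-3,-4,0,-0.2,0,0,0,-3,-4,0,-0.2,0,0,0,-3,-4,0,-0.2,0,0,0,-1,-4,0,-0.2,0,0,0,0,-4,0,-0.2,0,0,0,0,-4,0,-0.2,0,0,0,0,0,0,-0.2])

```text
time_s: 49.8
position: [0.4101, -0.2934, 0.2382]
tcp_rot: [[0.99, 0.141, 0.0], [0.141, -0.99, -0.005], [-0.0, 0.005, -1.0]]
force: [1.2, -0.2, -0.2]
opening: 0.4
```

```bash
python3 -c "
from h import *
st();snap('side','s30');snap('top','t30');snap('wrist','w30')
a=load('s30')['pixels'][110:240,220:370];b=load('t30')['pixels'][180:310,70:290]
cv2.imwrite('pics/a.png',cv2.resize(a,(692,600),interpolation=cv2.INTER_CUBIC)[:,:,::-1]);b=np.clip(b*1.8,0,255).astype(np.uint8);cv2.imwrite('pics/b.png',cv2.resize(b,(800,473),interpolation=cv2.INTER_CUBIC)[:,:,::-1])"
```

```text
j [-48.2  18.1  96.7  -0.2  64.9  33.8] pos [ 0.4101 -0.2934  0.2382] a 8.12 tz [ 0.    -0.005 -1.   ] op 0.4 F [ 1.2 -0.2 -0.2] M [-0.01 -0.06 -0.01] t 49.8
```

View pics/a.png

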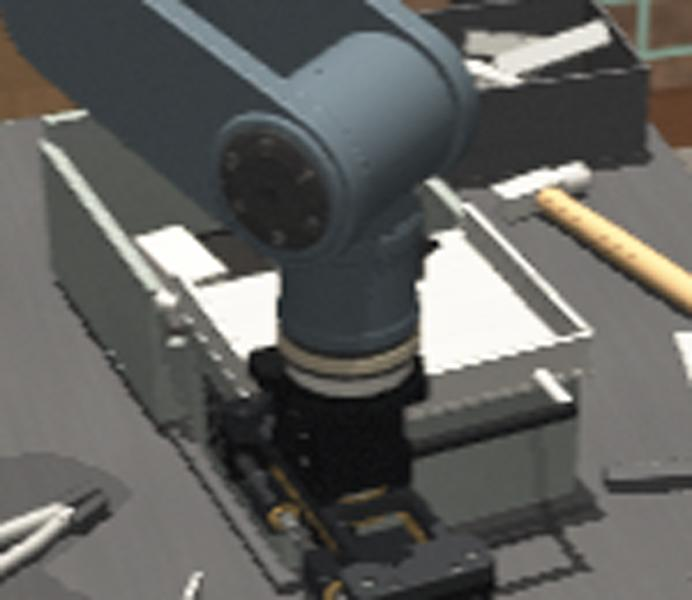

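View pics/b.png

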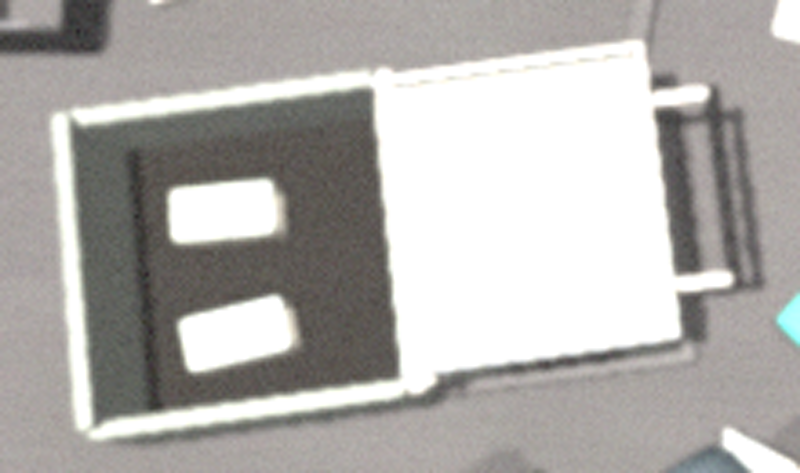

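View pics/w30.png

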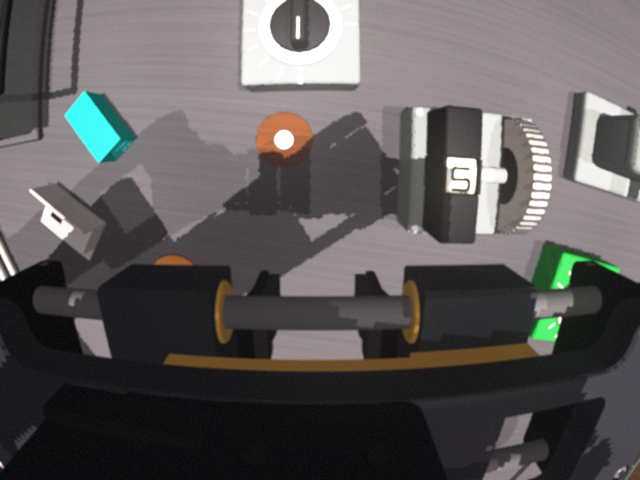

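```bash
python3 -c "
from h import *
w=load('w30'); c=w['pixels'][140:210,425:495];cv2.imwrite('pics/a.png',cv2.resize(c,(600,600),interpolation=cv2.INTER_CUBIC)[:,:,::-1])"
```

```text
(no output)
```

View pics/a.png

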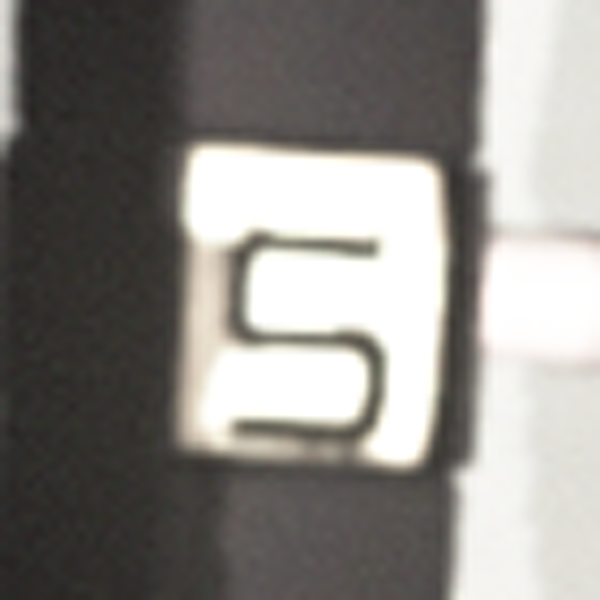

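```bash
python3 -c "
from h import *
print(hand_in())"
```

```text
the job is handed in; nothing more can be done
None
```

The deburring run is set up and handed in at about 50 s of the 210 s allowed. The hand-in gave no verdict.

**What I did**
- **Knob:** turned counter-clockwise about 142° back to its zero mark.
- **Thumbwheel:** rolled forward in two gripped strokes, from about 1.5 to 5.
- **Tubes:** only two pieces were found on the bench. I laid both on the flat tray and let go, then lifted the bar along its arc to about 0.8 rad. Both slid into the tub together.
- **Tray:** lowered flat again, bar released, and the arm moved clear.

**Last checks in the pictures**
- Both tubes lie flat on the tub floor.
- The tray lies flat, its edges where they were before the lift.
- The knob's pointer meets the long white mark.
- The brackets look untouched.
- The window shows 5, but not dead centre. It stands about 3 mm (0.06 rad) too far round, against the 0.16 rad allowed. I left it.

**What disagreed:** the fingers really end about 20 mm short of the stated TCP. Because of this, two grasps of the second tube and one of the bar closed without holding. No tube was displaced. Gripping lower put both right.

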